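Open a sealed centrifuge bucket and rack its tube

ROBOT

A 7-joint arm with a two-finger parallel gripper is mounted at the origin on a cart in front of the work surface, level with it; the furniture and walls round the work are solid. World frame = base frame: x ahead of the robot, y to its left, z up, the work surface at z = 0. Lengths are in m, angles in rad, forces in N, time in s.
With the tool pointing down it reaches from about 0.425 to 0.925 m from the base axis. Payload 6.8 kg.
Tool frame: the origin (TCP) lies midway between the tips of the shut fingers; the grasp point (between the pads) lies 19 mm behind it (bot.grasp_offset is the distance from the TCP to the grasp point, in m); z points along the fingers, x is the direction in which the jaws open and shut, and the axes are right-handed (so a half turn about z gives the same grasp; the last joint's range is limited). The gripper opens to 85 mm and grips with 20 to 120 N. Pads are 22 mm wide; open, the fingers measure 114 mm over their backs; the gripper's body (76 mm by 85 mm) begins 54 mm behind the grasp point. The pads swing forward as they close: fully open they stand 13 mm farther back than shut.
Start: joints at [1.144, 0.477, 0.022, 1.555, -0.011, 1.109, -0.083], TCP at [0.212, -0.641, 0.231] pointing down, gripper open.
Joint ranges: [-2.96, 2.96], [-0.34, 2.1], [-1.41, 1.46], [0.24, 2.44], [-1.37, 4.51], [0.17, 1.92], [-2.96, 2.96]. Speed limits (rad/s): [2.39, 2.39, 3.14, 3.14, 3.14, 3.14, 3.14].

INTERFACE

Orientations are given as a unit quaternion [w, x, y, z].
In Python, from station import bot, imaging gives the robot as it stands. The module is installed in compiled form; this text tells all that it offers.
- The arm moves only by the tool apply_moves, never from a script. Its argument "increments" is a list of rows, each a list of 7 numbers: the shift along the tool's x, y, z in mm, then the turn, a rotation vector about the tool's x, y, z in degrees, then the closure, from -1 (fully open) to 1 (shut). In form: [[dx, dy, dz, rx, ry, rz, grip], ...]. A call has exactly 8 rows; each row shifts and turns the pose as measured when the row begins, along the tool's axes as they then stand; what a row does not reach is not made up. A row lasts 1/8 s, in which the tool goes at most 62.5 mm and 10.7 degrees, less where a joint would pass 70% of its speed; a pose out of reach is approached as far as the arm can. A call with a gripper value outside its range is refused whole. The fingers move at their own pace and stop on an object; "grip_force" is the grip in N (left out, the last holds). Time passes only in rows, so rows that do not move let the fingers close, or fill a call up. It gives the time, the measured TCP pose, the force and the opening at its end, in the units of the state.
- bot.get_obs(): the state, without advancing time (a new reading comes with each control period).
- imaging.read_camera(name): name is "scene" or "top" or "wrist"; returns the picture (480x640x3 uint8, red, green, blue); there is no depth.
- imaging.get_calibration(name): a dict with "K" (3x3 intrinsics, pixels), "k1" (the pictures are not rectified: a ray, as slopes to the right and down, at radius r is drawn at 1 + k1 r^2 times it, then the intrinsics apply), "extrinsics" (4x4, takes a point from camera to world coordinates). Camera axes: x right, y down, z forward; pixel columns grow to the right and rows downward; lengths in m; the calibration is good to about 2 mm. A picture is of the moment at which its call begins: read the wrist's pose just before it. get_calibration takes no time and is no camera call; for the wrist camera it gives the pose at the moment of the call.
- bot.hand_in(): hands the job in, once; it reports no verdict.
The state is a dict: "t": time; "q": joint angles; "joint_vel": joint speeds; "joint_torque": joint torques, N m; "eef_pos": TCP position; "tool_rot": TCP orientation; "contact_force": force on the tool from outside, world axes, zero at the start; "torque": the same for the moment, N m; "gripper_width": opening from 0.0 (shut) to 1.0 (fully open).
Only numpy, scipy, OpenCV 4.12 (cv2) and the standard library are available. Lean on these libraries where they do the work, as an engineer would, in place of code of your own. Each camera call takes 0.05 s, during which the arm holds its last target.

TASK

The centrifuge run is over: open the sealed bucket that stands in its loading stand by pressing its spring-loaded cap down by the bar until you feel it meet the seat, firmly but never hard, and twisting it counter-clockwise free of its catch. Set the cap down gently, right way up, in the steel tray. Then take the tube out of the bucket, lower it upright to the bottom of a free hole of the white rack, and leave everything else as it stands.

Things in the scene. Friction and masses are not known exactly. Their poses are not given: they have to be found in the camera images.
- bucket: Aluminium centrifuge bucket, 86 mm across, rim 70 mm above the bench, in a round grey loading stand (112 mm across) fixed to the bench. Origin: centre of the stand's underside; z up, the bucket's axis. Inside the rim, pockets at the +x and -x sides hold the cap's two lugs up under a ledge: at the start the cap's x axis is within 2 degrees of the bucket's and the cap's origin at z = 54 mm.
- collar (a point): Centre of the bucket's rim, 70 mm up. Counter-clockwise seen from above, each pocket is closed by a hanging catch tooth. Its depth differs between buckets and cannot be seen: lugs pass below it once the cap is 2.5 to 11 mm down; a firm seat stops the cap 1.5 mm further. Held there it turns; 38 to 60 degrees from the start it lifts straight out; end stop near 65. Twisted too high, the lugs jam.
- bore (a point): Centre of the floor of the bore in which the tube stands (33 mm wide at the floor, wider above), 10 mm above the bench, on the bucket's axis.
- cap: Sealing cap: clear hollow dome, rim 56 mm across, 58 mm high, grip bar on top, two grey lugs at the rim along its x axis (70 mm over both, 4 to 8 mm above the rim's edge). About 0.12 kg. Origin: centre of the rim's lower edge; z up. It covers the tube: lift its rim straight up past 94 mm to clear. Never force cap and bucket together with more than 28 N, sideways or down, spring included.
- bar (a point): Middle of the top of the cap's straight grey grip bar, 83 mm above the cap's origin. Bar: 40 mm long along the cap's x axis, 14 mm thick along y, 25 mm tall (58 to 83 mm above the origin). Under the cap a spring pushes back with about 3.5 N at the start and 0.4 N more per mm; at the seat the force climbs steeply. About 12 N on the bar is enough to be on the seat.
- tube: Self-standing 50 ml tube with a ribbed screw cap, 84 mm tall: body 30 mm across, cap 35 mm across from z = 70 to 84 mm. Mass about 0.06 kg. It stands upright in the bucket's bore under the sealing cap and sticks 24 mm out of the rim once that is off. Origin: centre of its foot; z along the tube.
- rack: White rack with three round holes in one row along its x axis, fixed to the bench: 168 mm (x) by 62 mm (y), top plate 48 mm above the bench, holes 36 mm across at x = -52, 0 and +52 mm, inner floor 5 mm above the bench. Origin: centre of its underside. It stands left or right of the bucket. The hole at x = +52 mm is taken by the tall tube; the other two are free.
- hole0 (a point): Centre of the mouth (48 mm above the bench) of the rack's free end hole, at x = -52 mm in the rack's frame.
- hole1 (a point): Centre of the mouth (48 mm above the bench) of the rack's free middle hole, at the rack's centre.
- tray: Shallow square steel tray, fixed to the bench, 150 by 150 mm, walls 14 mm high and 3 mm thick, floor 3 mm above the bench. Origin: centre of its underside. It stands on the other side of the bucket from the rack.
- tall_tube: Another 50 ml tube, 116 mm tall, cap 35 mm across, standing in the rack's hole at x = +52 mm; stays there. Origin: centre of its foot.
- bottle_b: Square bottle with a screw cap, 61 x 61 x 138 mm, standing behind the bucket; stays there. Origin: centre of its underside.
- bottle_c: Open bottle, 58 x 58 x 116 mm, standing behind the bucket; stays there. Origin: centre of its underside.
- petri: Petri dish, 91 mm across, 16 mm high, lying at the bench's front edge; stays there. Origin: centre of its underside.

How it is judged:
On the way, in this order (a step that is already met when the one before it is completed fails the run):
1. the cap is twisted free in the bucket's collar (angle between the x axis of cap and the x axis of bucket, either way round above 0.6 rad and horizontal distance between cap and bucket below 0.006 m and z of cap in the frame of bucket below 0.06 m), for 0.1 s.
2. the cap stands right way up in the tray (x of cap in the frame of tray between -0.042 and 0.042 m and y of cap in the frame of tray between -0.042 and 0.042 m and height (world z) of cap below 0.008 m and angle between cap's own z axis and vertical below 0.1 rad and contact force between the fingers and cap below 0.1 N), for 0.2 s.
At the end, for the whole second after the job is handed in: The cap stands right way up (within 0.1 rad) on the floor of the tray, its centre within 42 mm of the tray's centre along each side; the tube stands upright (within 0.12 rad) on the floor of a free rack hole, within 6 mm of the hole's centre; both are at rest (x of cap in the frame of tray between -0.042 and 0.042 m and y of cap in the frame of tray between -0.042 and 0.042 m and height (world z) of cap below 0.008 m and angle between cap's own z axis and vertical below 0.1 rad and (horizontal distance between tube and hole0 below 0.006 m or horizontal distance between tube and hole1 below 0.006 m) and height (world z) of tube below 0.01 m and angle between tube's own z axis and vertical below 0.12 rad and linear speed of each of tube, cap below 0.02 m/s); the robot touches nothing.
It fails at once if the cap and the bucket are forced against each other (contact force between cap and bucket above 28 N).
It fails at once if the cap is dropped or banged down (height (world z) of cap below 0.03 m and linear speed of cap above 0.5 m/s).
It fails at once if the tube is dropped into the rack (height (world z) of tube below 0.04 m and horizontal distance between tube and bucket above 0.06 m and linear speed of tube above 0.5 m/s).
It fails at once if a bystander is pushed about (distance of any of bottle_b, bottle_c, petri, tall_tube from where it was at the start of the episode above 0.03 m).
It also fails if it takes over 61 s, if anything falls off the work surface, if the arm or the gripper's body presses on something with over 40 N, if the wrist force passes 120 N, or if a joint passes its speed limit or range.

## Working session

There is one attempt and no reset: what is moved stays moved. The work goes in short steps, Python scripts to look and compute and a tool call to move; the robot and the scene stay as the last step left them, time stands still between calls to the robot, and variables do not carry over. Pictures are saved under pics/ and viewed, and the job is handed in when it is done.

Besides the shell and the picture viewer there is one more tool, called after "Emit:" by a JSON object that holds its "name" and its "arguments". apply_moves: Moves the arm, as the interface text tells. Its arguments: {"type":"object","properties":{"increments":{"type":"array","items":{"type":"array","items":{"type":"number"}}},"grip_force":{"type":"number"}},"required":["increments"]}

```bash
mkdir -p pics; python3 - <<'E'
from station import bot, imaging
import cv2, numpy as np
np.set_printoptions(precision=4,suppress=True)
o=bot.get_obs()
for k,v in o.items(): print(k,v)
print(bot.grasp_offset)
for n in ("scene","top"):
    c=imaging.get_calibration(n); print(n,c)
    cv2.imwrite(f"pics/{n}0.png",imaging.read_camera(n)[:,:,::-1])
E
```

```text
t 0.0
q [ 1.1439  0.4778  0.0224  1.5565 -0.0115  1.1093 -0.0831]
joint_vel [ 0.0011 -0.0004 -0.0007  0.0006  0.0009  0.0008 -0.0014]
joint_torque [  0.0001 -59.6466   1.608  -28.1203   0.0125   0.0092  -0.    ]
eef_pos [ 0.2114 -0.6404  0.2303]
tool_rot [-0.0005  0.8104 -0.5859 -0.0008]
contact_force [0.2204 0.1667 0.3231]
torque [0.0061 0.0165 0.0448]
gripper_width 1.0019687222421383
0.0187
scene {'K': array([[516.6452,   0.    , 323.9103],
       [  0.    , 516.6452, 248.9686],
       [  0.    ,   0.    ,   1.    ]]), 'k1': -0.10419761383335623, 'extrinsics': array([[-0.8718, -0.2863,  0.3975,  0.1185],
       [-0.4899,  0.5102, -0.7069,  0.7728],
       [-0.0004, -0.811 , -0.5851,  0.729 ],
       [ 0.    ,  0.    ,  0.    ,  1.    ]])}
top {'K': array([[454.7397,   0.    , 314.3305],
       [  0.    , 454.7397, 241.4906],
       [  0.    ,   0.    ,   1.    ]]), 'k1': -0.10409029925144912, 'extrinsics': array([[-0.011 , -0.9854,  0.1701,  0.357 ],
       [-0.9999,  0.0123,  0.0064, -0.0228],
       [-0.0084, -0.17  , -0.9854,  1.0608],
       [ 0.    ,  0.    ,  0.    ,  1.    ]])}
```

View pics/scene0.png

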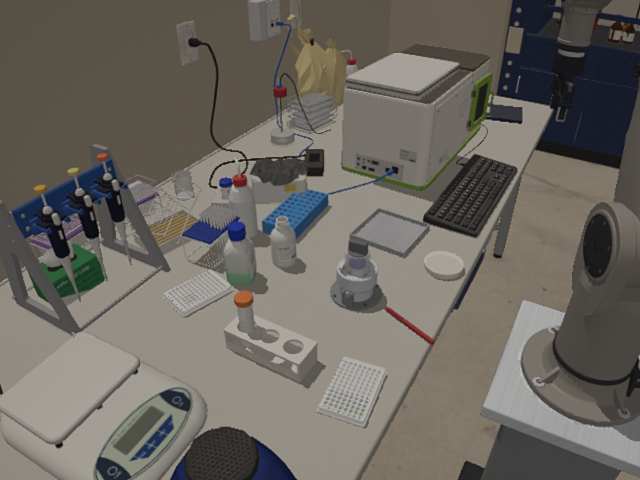

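View pics/top0.png

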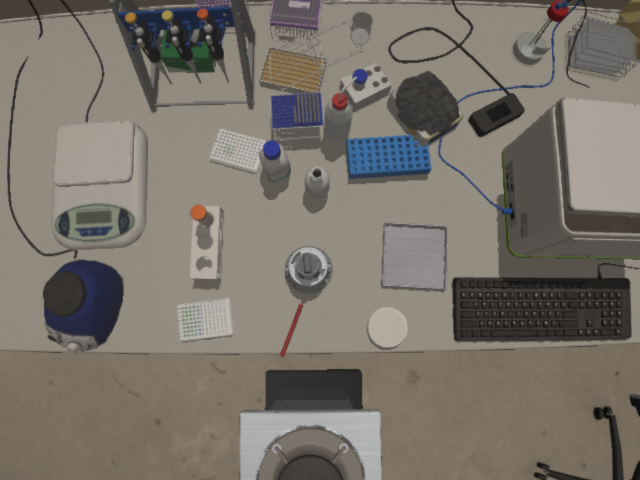

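The top view shows the bucket near (308,268), the rack on the left near (206,243) with the orange-capped tall tube at its far end, and the tray on the right near (414,257). I'll zoom in for exact pixels.

```bash
cat > h.py <<'E'
from station import bot, imaging
import cv2, numpy as np
from scipy.spatial.transform import Rotation as R
np.set_printoptions(precision=4,suppress=True)
def ray(c,u,v):
    K=c['K'];k1=c['k1']
    xd=np.array([(u-K[0,2])/K[0,0],(v-K[1,2])/K[1,1]])
    x=xd.copy()
    for _ in range(30): x=xd/(1+k1*(x@x))
    E=c['extrinsics']; return E[:3,3],E[:3,:3]@np.array([x[0],x[1],1])
def px2w(c,u,v,z):
    o,d=ray(c,u,v); return o+d*(z-o[2])/d[2]
def w2px(c,p):
    E=c['extrinsics'];q=E[:3,:3].T@(np.array(p)-E[:3,3]);x=q[:2]/q[2];x=x*(1+c['k1']*(x@x))
    return c['K'][:2,:2]@x+c['K'][:2,2]
def crop(im,u0,v0,w,h,s,fn):
    cv2.imwrite(fn,cv2.resize(im[v0:v0+h,u0:u0+w],None,fx=s,fy=s,interpolation=cv2.INTER_CUBIC))
def rotq(): 
    q=bot.get_obs()['tool_rot']; return R.from_quat([q[1],q[2],q[3],q[0]])
E
python3 - <<'E'
from h import *
t=cv2.imread("pics/top0.png"); s=cv2.imread("pics/scene0.png")
crop(t,270,230,80,70,8,"pics/t_b.png")
crop(t,170,195,80,95,6,"pics/t_r.png")
crop(t,370,210,90,90,6,"pics/t_t.png")
crop(s,315,225,80,90,6,"pics/s_b.png")
E
```

```text
(no output)
```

View pics/t_b.png

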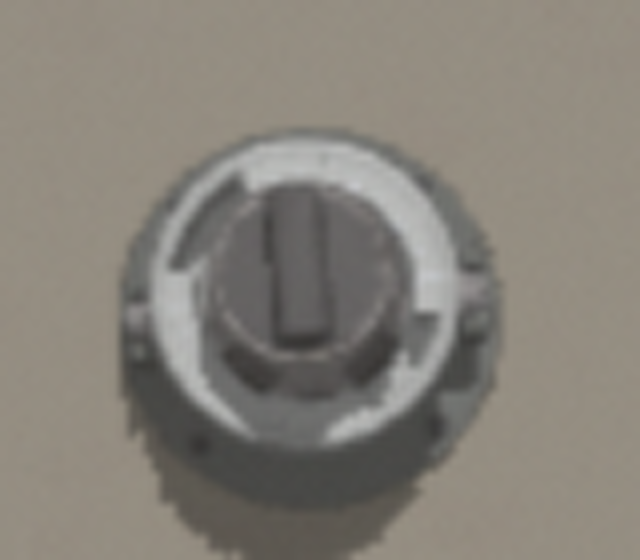

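View pics/t_r.png

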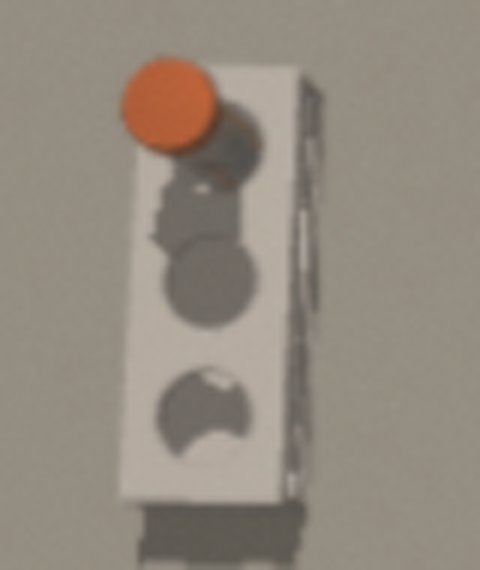

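View pics/t_t.png

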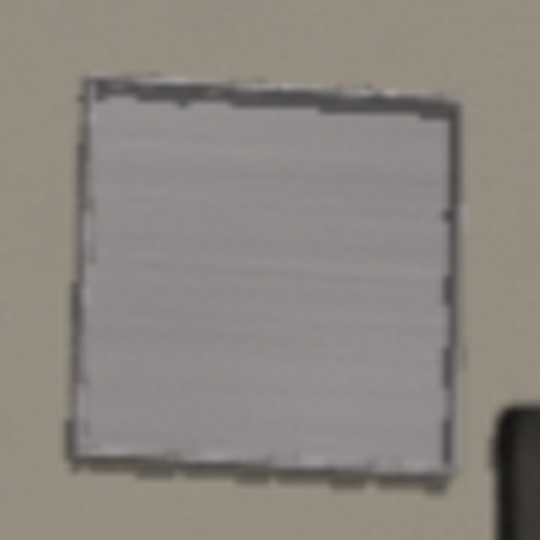

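View pics/s_b.png

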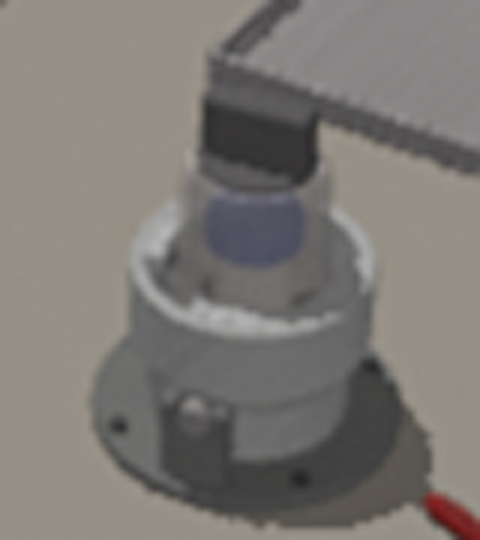

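```bash
python3 - <<'E'
from h import *
c=imaging.get_calibration("top")
def P(u,v,u0,v0,s,z): return px2w(c,(u+.5)/s-.5+u0,(v+.5)/s-.5+v0,z)
b=[P(u,v,270,230,8,.137) for u,v in [(272,187),(318,187),(326,333),(280,338)]]
print("bar",np.array(b)); b=np.array(b); print(b.mean(0), np.linalg.norm(b[0]-b[1]),np.linalg.norm(b[1]-b[2]))
d=(b[0]+b[1]-b[2]-b[3])/2; print("barang",np.degrees(np.arctan2(d[1],d[0])))
print("rim", P(307,290,270,230,8,.07),P(150,290,270,230,8,.07),P(463,290,270,230,8,.07),P(307,138,270,230,8,.07),P(307,446,270,230,8,.07))
r=np.array([P(u,v,170,195,6,.048) for u,v in [(140,66),(300,66),(283,502),(120,498)]]);print("rack",r,r.mean(0))
d=(r[0]+r[1]-r[2]-r[3])/2; print(np.degrees(np.arctan2(d[1],d[0])),np.linalg.norm(d))
print("h1",P(211,281,170,195,6,.048),"h0",P(204,414,170,195,6,.048))
print("orange",P(169,106,170,195,6,.121))
r=np.array([P(u,v,370,210,6,.014) for u,v in [(88,78),(461,99),(452,475),(74,460)]]);print("tray",r,r.mean(0))
cs=imaging.get_calibration("scene")
def S(u,v,z): return px2w(cs,(u+.5)/6-.5+315,(v+.5)/6-.5+225,z)
s=np.array([S(u,v,.137) for u,v in [(212,62),(208,92),(315,122),(318,98)]]);print("sc bar",s,s.mean(0))
E
```

```text
bar [[ 0.4929  0.0055  0.137 ]
 [ 0.4928 -0.0063  0.137 ]
 [ 0.4551 -0.008   0.137 ]
 [ 0.454   0.0038  0.137 ]]
[ 0.4737 -0.0012  0.137 ] 0.011808128400456662 0.03767932114210828
barang 2.579617873309579
rim [ 0.4741 -0.0018  0.07  ] [0.4746 0.0412 0.07  ] [ 0.4736 -0.0445  0.07  ] [ 0.5163 -0.0022  0.07  ] [ 0.4314 -0.0014  0.07  ]
rack [[0.6197 0.264  0.048 ]
 [0.6187 0.2014 0.048 ]
 [0.4508 0.2037 0.048 ]
 [0.4528 0.2658 0.048 ]] [0.5355 0.2337 0.048 ]
-0.7087687979286533 0.1673898822643765
h1 [0.5351 0.2334 0.048 ] h0 [0.4843 0.2346 0.048 ]
orange [0.5859 0.2322 0.121 ]
tray [[ 0.5809 -0.1813  0.014 ]
 [ 0.5708 -0.3289  0.014 ]
 [ 0.4231 -0.3167  0.014 ]
 [ 0.4312 -0.1705  0.014 ]] [ 0.5015 -0.2493  0.014 ]
sc bar [[ 0.4985 -0.011   0.137 ]
 [ 0.4916  0.0055  0.137 ]
 [ 0.4529  0.0037  0.137 ]
 [ 0.458  -0.0093  0.137 ]] [ 0.4753 -0.0028  0.137 ]
```

Holding these against the given sizes: the bar measures 12x38 mm, the rim 85 mm and the rack length 167 mm. Hole spacing is 51 mm and the tray side 148 mm. All agree. Next, a planner helper and the transit.

```bash
cat >> h.py <<'E'
def plan(wps,grip):
    """wps: list of (pos, yaw_deg of tool x, nrows)"""
    o=bot.get_obs(); p=np.array(o['eef_pos']); r=rotq(); rows=[]
    for pos,yaw,n in wps:
        a=np.radians(yaw); X=np.array([np.cos(a),np.sin(a),0]);Z=np.array([0,0,-1.]);Y=np.cross(Z,X)
        rt=R.from_matrix(np.c_[X,Y,Z]); rv=(r.inv()*rt).as_rotvec(); r0=r; p0=p
        for i in range(1,n+1):
            rn=r0*R.from_rotvec(rv*i/n); pn=p0+(np.array(pos)-p0)*i/n
            d=r.inv().apply(pn-p)*1000; w=np.degrees((r.inv()*rn).as_rotvec())
            rows.append([round(float(x),1) for x in d]+[round(float(x),1) for x in w]+[grip]); r=rn;p=pn
    for x in rows: print(x)
def st():
    o=bot.get_obs(); m=rotq().as_matrix()
    print("t",o['t'],"p",o['eef_pos'],"yaw",np.degrees(np.arctan2(m[1,0],m[0,0])),"z",m[:,2],"F",o['contact_force'],"T",o['torque'],"w",o['gripper_width'],"q",o['q'])
E
python3 - <<'E'
from h import *
st()
plan([((.36,-.36,.25),-80,6),((.474,-.002,.24),-87.4,10)],-1)
E
```

```text
t 0.1 p [ 0.2114 -0.6405  0.2304] yaw -71.73192006324855 z [-0.0006  0.0015 -1.    ] F [ 0.4724  0.2195 -0.0453] T [ 0.0221  0.0278 -0.0332] w 0.9959376138094583 q [ 1.1439  0.4777  0.0223  1.5564 -0.0115  1.1092 -0.0831]
[-36.6, -38.2, -3.2, 0.0, 0.0, 1.4, -1]
[-37.5, -37.3, -3.2, 0.0, 0.0, 1.4, -1]
[-38.4, -36.4, -3.2, 0.0, 0.0, 1.4, -1]
[-39.3, -35.4, -3.2, 0.0, 0.0, 1.4, -1]
[-40.1, -34.5, -3.2, 0.0, 0.0, 1.4, -1]
[-40.9, -33.5, -3.3, 0.0, 0.0, 1.4, -1]
[-33.3, -17.4, 1.0, 0.0, 0.0, 0.7, -1]
[-33.5, -17.0, 1.0, 0.0, 0.0, 0.7, -1]
[-33.7, -16.6, 1.0, 0.0, 0.0, 0.7, -1]
[-33.9, -16.1, 1.0, 0.0, 0.0, 0.7, -1]
[-34.1, -15.7, 1.0, 0.0, 0.0, 0.7, -1]
[-34.3, -15.3, 1.0, 0.0, 0.0, 0.7, -1]
[-34.5, -14.8, 1.0, 0.0, 0.0, 0.7, -1]
[-34.7, -14.4, 1.0, 0.0, 0.0, 0.7, -1]
[-34.9, -13.9, 1.0, 0.0, 0.0, 0.7, -1]
[-35.1, -13.5, 1.0, 0.0, 0.0, 0.7, -1]
```

Emit:
{"name": "apply_moves", "arguments": {"increments": [[-37,-38,-3,0,0,1.4,-1],[-37.5,-37,-3,0,0,1.4,-1],[-38,-36,-3,0,0,1.4,-1],[-39,-35,-3,0,0,1.4,-1],[-40,-34.5,-3,0,0,1.4,-1],[-41,-33.5,-3,0,0,1.4,-1],[-33,-17,1,0,0,0.7,-1],[-33.5,-17,1,0,0,0.7,-1]]}}

```text
t: 1.1
eef_pos: [0.3851, -0.2807, 0.2439]
tool_rot: [-0.0, 0.754, -0.657, -0.003]
contact_force: [-0.1, -0.1, 0.5]
gripper_width: 1.0
```

```bash
python3 - <<'E'
from h import *
st()
plan([((.474,-.002,.24),-87.4,8)],-1)
E
```

```text
t 1.1 p [ 0.3851 -0.2807  0.2439] yaw -82.14384011189527 z [-0.0044  0.004  -1.    ] F [-0.0821 -0.1397  0.5457] T [-0.0161 -0.0304 -0.0206] w 1.0003300398866022 q [ 0.6329  0.1462 -0.1467  1.9876  0.0234  1.0152 -0.9584]
[-33.0, -15.8, 0.6, 0.0, 0.0, 0.7, -1]
[-33.2, -15.4, 0.6, 0.0, 0.0, 0.7, -1]
[-33.3, -15.0, 0.6, 0.0, 0.0, 0.7, -1]
[-33.5, -14.6, 0.5, 0.0, 0.0, 0.7, -1]
[-33.7, -14.2, 0.5, 0.0, 0.0, 0.7, -1]
[-33.8, -13.8, 0.5, 0.0, 0.0, 0.7, -1]
[-34.0, -13.5, 0.5, 0.0, 0.0, 0.7, -1]
[-34.2, -13.1, 0.5, 0.0, 0.0, 0.7, -1]
```

Emit:
{"name": "apply_moves", "arguments": {"increments": [[-36,-16,0.6,0,0,0.7,-1],[-36,-15.5,0.6,0,0,0.7,-1],[-35,-15,0.6,0,0,0.7,-1],[-35,-14.6,0.5,0,0,0.7,-1],[-34,-14,0.5,0,0,0.7,-1],[-34,-14,0.5,0,0,0.7,-1],[-34,-13.5,0.5,0,0,0.7,-1],[-25,-11,0.5,0,0,0.7,-1]]}}

```text
t: 2.1
eef_pos: [0.4725, 0.0085, 0.2386]
tool_rot: [0.001, 0.72, -0.694, -0.004]
contact_force: [-0.3, -0.8, -0.1]
gripper_width: 0.998
```

```bash
python3 - <<'E'
from h import *
st()
c=imaging.get_calibration("wrist"); im=imaging.read_camera("wrist")
cv2.imwrite("pics/w1.png",im[:,:,::-1])
for p in [(.474,-.0018,.137),(.474,-.0018,.07),(.494,-.0008,.137),(.454,-.0028,.137)]: print(w2px(c,p))
E
```

```text
t 2.1 p [0.4725 0.0085 0.2386] yaw -87.85464483694335 z [-0.0074  0.0041 -1.    ] F [-0.2991 -0.8401 -0.0904] T [-0.0101 -0.0481 -0.0665] w 0.9977623790687232 q [ 0.2155  0.1648 -0.4     1.9873  0.0692  1.0098 -1.7502]
[336.6686 231.4788]
[333.9112 206.845 ]
[336.7175 202.8088]
[336.6248 258.7506]
```

View pics/w1.png

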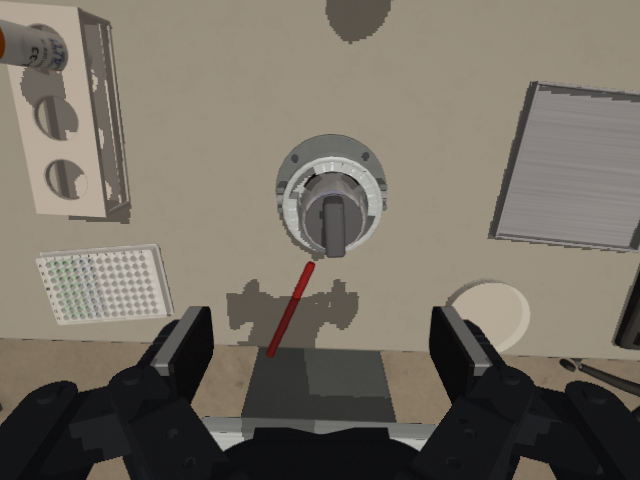

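```bash
python3 - <<'E'
from h import *
st()
c=imaging.get_calibration("wrist"); im=imaging.read_camera("wrist")
im=np.ascontiguousarray(im[:,:,::-1]); cv2.imwrite("pics/w2.png",im)
crop(im,270,125,130,140,4,"pics/w2c.png")
for p in [(.474,-.0018,.137),(.474,-.0018,.07),(.494,-.0008,.137),(.454,-.0028,.137)]: print(w2px(c,p), (w2px(c,p)-[270,125]+.5)*4)
E
```

```text
t 2.15 p [0.4735 0.0123 0.2388] yaw -87.66332621237017 z [-0.0062  0.0062 -1.    ] F [1.6619 3.1403 0.6171] T [ 0.2278 -0.0999 -0.0677] w 1.0018890212044738 q [ 0.2127  0.1663 -0.4041  1.9854  0.0684  1.0091 -1.7532]
[342.372  233.3849] [291.4881 435.5398]
[338.6575 208.5187] [276.6298 336.075 ]
[342.6634 204.8183] [292.6535 321.2734]
[342.0983 260.5676] [290.3934 544.2705]
```

View pics/w2c.png

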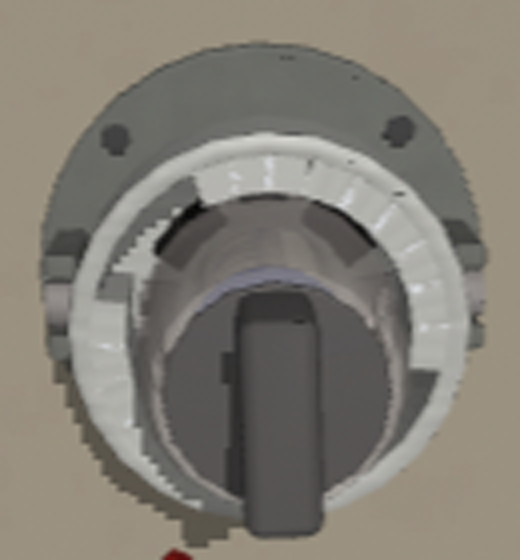

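```bash
python3 - <<'E'
from h import *
st()
plan([((.4748,-.0013,.19),-86.5,5)],-1)
E
```

```text
t 2.2 p [0.4729 0.0103 0.2387] yaw -87.62339608399456 z [-0.0068  0.0054 -1.    ] F [-0.1511 -0.2981 -0.0618] T [-0.0152  0.0075  0.0174] w 0.9984886162834219 q [ 0.2144  0.1655 -0.402   1.9864  0.0684  1.0094 -1.7488]
[2.4, -0.3, 9.7, 0.1, 0.1, -0.2, -1]
[2.4, -0.3, 9.7, 0.1, 0.1, -0.2, -1]
[2.4, -0.3, 9.7, 0.1, 0.1, -0.2, -1]
[2.4, -0.3, 9.7, 0.1, 0.1, -0.2, -1]
[2.3, -0.3, 9.7, 0.1, 0.1, -0.2, -1]
```

Emit:
{"name": "apply_moves", "arguments": {"increments": [[2.4,-0.3,10,0.1,0.1,-0.2,0],[2.4,-0.3,10,0.1,0.1,-0.2,0],[2.4,-0.3,10,0.1,0.1,-0.2,0],[2.4,-0.3,10,0.1,0.1,-0.2,0],[2,-0.3,9,0.1,0.1,-0.2,0],[0,0,0,0,0,0,0],[0,0,0,0,0,0,0],[0,0,0,0,0,0,0]]}}

```text
t: 3.2
eef_pos: [0.4732, -0.0056, 0.185]
tool_rot: [0.002, 0.727, -0.687, 0.002]
contact_force: [0.5, -0.1, -0.3]
gripper_width: 0.497
```

```bash
python3 - <<'E'
from h import *
st()
c=imaging.get_calibration("wrist"); im=imaging.read_camera("wrist")
im=np.ascontiguousarray(im[:,:,::-1]); cv2.imwrite("pics/w3.png",im)
for p in [(.4748,-.0013,.137),(.4748,-.0013,.07),(.4948,-.0001,.137),(.4548,-.0025,.137)]: print(w2px(c,p))
st()
E
```

```text
t 3.2 p [ 0.4732 -0.0056  0.185 ] yaw -86.79889208337309 z [-0.0001 -0.0049 -1.    ] F [ 0.4637 -0.0705 -0.2822] T [0.0103 0.0115 0.0713] w 0.4967207821606742 q [ 0.2181  0.2279 -0.3875  2.0505  0.1169  0.8838 -1.7497]
[312.6329 261.5838]
[314.1579 225.8199]
[312.2441 226.4749]
[312.9967 294.6327]
t 3.25 p [ 0.4733 -0.0056  0.1851] yaw -86.79857179817806 z [ 0.0002 -0.0049 -1.    ] F [ 0.1779 -0.0026 -0.1078] T [ 0.0134 -0.045  -0.0045] w 0.5030034655997673 q [ 0.2181  0.2278 -0.3875  2.0505  0.1169  0.8837 -1.7497]
```

View pics/w3.png

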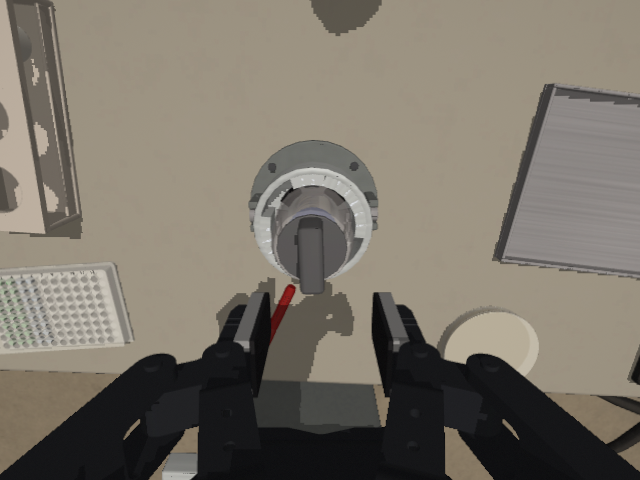

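The settled wrist image puts the rim centre at (314,225), where I predicted it. The bar runs from (311,221) to (312.5,293), also as predicted. I'm descending onto the bar.

```bash
python3 - <<'E'
from h import *
plan([((.4751,-.0013,.125),-86.5,6)],0)
E
```

```text
[-0.7, -0.3, 10.0, 0.0, -0.0, -0.0, 0]
[-0.7, -0.3, 10.0, 0.0, -0.0, -0.0, 0]
[-0.7, -0.3, 10.0, 0.0, -0.0, -0.0, 0]
[-0.7, -0.3, 10.0, 0.0, -0.0, -0.0, 0]
[-0.7, -0.3, 10.0, 0.0, -0.0, -0.0, 0]
[-0.7, -0.3, 10.0, 0.0, -0.0, -0.0, 0]
```

Emit:
{"name": "apply_moves", "arguments": {"increments": [[-0.7,-0.3,10,0,0,0,0.2],[-0.7,-0.3,10,0,0,0,0.2],[-0.7,-0.3,10,0,0,0,0.2],[-0.7,-0.3,10,0,0,0,0.2],[-0.7,-0.3,9,0,0,0,0.2],[-0.7,-0.3,7,0,0,0,0.2],[0,0,2,0,0,0,0.2],[0,0,0,0,0,0,0.2]]}}

```text
t: 4.25
eef_pos: [0.4748, -0.0009, 0.1226]
tool_rot: [0.002, 0.727, -0.687, 0.001]
contact_force: [-0.2, -0.5, 0.5]
gripper_width: 0.402
```

```bash
python3 - <<'E'
from h import *
st()
plan([((.4751,-.0013,.116),-86.5,2)],0)
im=imaging.read_camera("wrist");cv2.imwrite("pics/w4.png",im[:,:,::-1])
c=imaging.get_calibration("wrist");print(w2px(c,(.4751,-.0013,.137)))
E
```

```text
t 4.25 p [ 0.4748 -0.0009  0.1226] yaw -86.7712069434852 z [-0.0005 -0.0047 -1.    ] F [-0.2479 -0.4992  0.5355] T [-0.0127 -0.0398  0.0297] w 0.4024056081380061 q [ 0.1848  0.3231 -0.3717  2.1023  0.1774  0.7461 -1.8148]
[0.2, -0.1, 3.3, 0.0, -0.1, -0.1, 0]
[0.2, -0.1, 3.3, 0.0, -0.1, -0.1, 0]
[321.6985 326.4268]
```

View pics/w4.png

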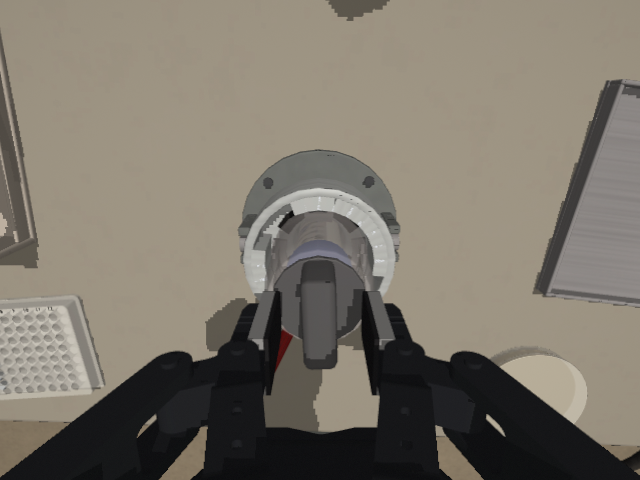

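Emit:
{"name": "apply_moves", "arguments": {"increments": [[-0.4,0,3.5,0,0,0,0.2],[0,0,3,0,0,0,0.3],[0,0,0,0,0,0,0.4],[0,0,0,0,0,0,0.5],[0,0,0,0,0,0,0.6],[0,0,0,0,0,0,0.6],[0,0,0,0,0,0,0.65],[0,0,0,0,0,0,0.65]], "grip_force": 20}}

```text
t: 5.3
eef_pos: [0.4754, -0.0004, 0.1166]
tool_rot: [0.001, 0.727, -0.687, 0.002]
contact_force: [-0.2, -0.1, -0.2]
gripper_width: 0.177
```

```bash
python3 - <<'E'
from h import *
st()
im=imaging.read_camera("wrist");im=np.ascontiguousarray(im[:,:,::-1]);cv2.imwrite("pics/w5.png",im)
E
```

```text
t 5.3 p [ 0.4754 -0.0004  0.1166] yaw -86.77113895228018 z [ 0.0014 -0.0045 -1.    ] F [-0.1666 -0.1143 -0.206 ] T [0.0496 0.0062 0.0369] w 0.17670469525839705 q [ 0.1807  0.3327 -0.3691  2.1069  0.1845  0.7308 -1.8223]
```

View pics/w5.png

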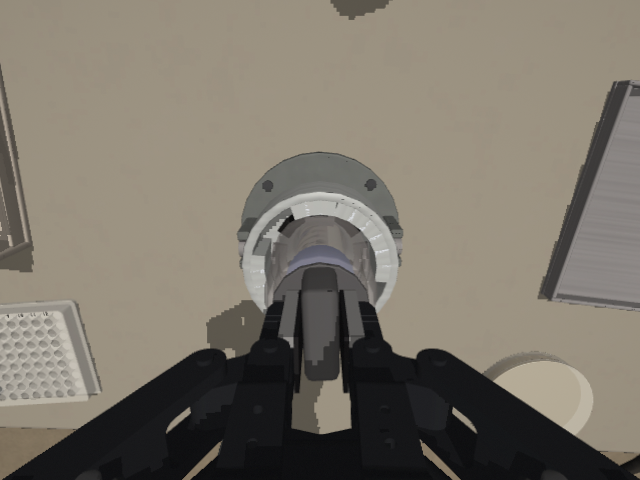

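Bar centred between the pads (about 320 against 321 px), with no contact yet. Closing.

Emit:
{"name": "apply_moves", "arguments": {"increments": [[0,0,0,0,0,0,0.7],[0,0,0,0,0,0,0.8],[0,0,0,0,0,0,1],[0,0,0,0,0,0,1],[0,0,0,0,0,0,1],[0,0,0,0,0,0,1],[0,0,0,0,0,0,1],[0,0,0,0,0,0,1]], "grip_force": 50}}

```text
t: 6.35
eef_pos: [0.4755, -0.0003, 0.1167]
tool_rot: [0.001, 0.727, -0.687, 0.002]
contact_force: [-1.2, -0.1, 1.1]
gripper_width: 0.15
```

```bash
python3 - <<'E'
from h import *
st()
E
```

```text
t 6.35 p [ 0.4755 -0.0003  0.1167] yaw -86.77945361262016 z [ 0.0015 -0.0045 -1.    ] F [-1.2283 -0.0945  1.1254] T [ 0.1338  0.0809 -0.0099] w 0.1495021456175566 q [ 0.1807  0.3324 -0.3691  2.1068  0.1843  0.731  -1.8223]
```

Emit:
{"name": "apply_moves", "arguments": {"increments": [[0,0,0.5,0,0,0,1],[0,0,0.5,0,0,0,1],[0,0,0.5,0,0,0,1],[0,0,0.5,0,0,0,1],[0,0,0.5,0,0,0,1],[0,0,0.5,0,0,0,1],[0,0,0,0,0,0,1],[0,0,0,0,0,0,1]]}}

```text
t: 7.35
eef_pos: [0.4756, -0.0003, 0.1139]
tool_rot: [0.001, 0.727, -0.687, 0.002]
contact_force: [0.2, 0.4, 3.4]
gripper_width: 0.15
```

```bash
python3 - <<'E'
from h import *
st()
E
```

```text
t 7.35 p [ 0.4756 -0.0003  0.1139] yaw -86.78463508122276 z [ 0.0016 -0.0046 -1.    ] F [0.1974 0.4447 3.4082] T [0.1247 0.2833 0.007 ] w 0.1495398538490908 q [ 0.179   0.337  -0.3676  2.1088  0.1876  0.7248 -1.8254]
```

Emit:
{"name": "apply_moves", "arguments": {"increments": [[0,0,0.3,0,0,0,1],[0,0,0.3,0,0,0,1],[0,0,0.3,0,0,0,1],[0,0,0.3,0,0,0,1],[0,0,0.3,0,0,0,1],[0,0,0,0,0,0,1],[0,0,0,0,0,0,1],[0,0,0,0,0,0,1]]}}

```text
t: 8.35
eef_pos: [0.4756, -0.0003, 0.1125]
tool_rot: [0.001, 0.727, -0.687, 0.002]
contact_force: [-1.9, 0.4, 1.5]
gripper_width: 0.154
```

```bash
python3 - <<'E'
from h import *
st()
E
```

```text
t 8.35 p [ 0.4756 -0.0003  0.1125] yaw -86.78044160036761 z [ 0.0017 -0.0047 -1.    ] F [-1.8661  0.4011  1.4744] T [ 0.1532  0.2983 -0.0242] w 0.15387258585590963 q [ 0.1781  0.3394 -0.3669  2.1098  0.1894  0.7214 -1.827 ]
```

Emit:
{"name": "apply_moves", "arguments": {"increments": [[0,0,0.3,0,0,0,1],[0,0,0.3,0,0,0,1],[0,0,0.3,0,0,0,1],[0,0,0.3,0,0,0,1],[0,0,0.3,0,0,0,1],[0,0,0.3,0,0,0,1],[0,0,0,0,0,0,1],[0,0,0,0,0,0,1]]}}

```text
t: 9.35
eef_pos: [0.4756, -0.0003, 0.1107]
tool_rot: [0.001, 0.727, -0.687, 0.002]
contact_force: [-1.2, 0.1, 4.2]
gripper_width: 0.15
```

```bash
python3 - <<'E'
from h import *
st()
E
```

```text
t 9.35 p [ 0.4756 -0.0003  0.1107] yaw -86.78552752538123 z [ 0.0017 -0.0047 -1.    ] F [-1.2416  0.112   4.2136] T [ 0.1511  0.3972 -0.027 ] w 0.1499362590003113 q [ 0.177   0.3423 -0.366   2.1111  0.1913  0.7174 -1.8289]
```

Emit:
{"name": "apply_moves", "arguments": {"increments": [[0,0,0.3,0,0,0,1],[0,0,0.3,0,0,0,1],[0,0,0.3,0,0,0,1],[0,0,0.3,0,0,0,1],[0,0,0.3,0,0,0,1],[0,0,0,0,0,0,1],[0,0,0,0,0,0,1],[0,0,0,0,0,0,1]]}}

```text
t: 10.35
eef_pos: [0.4757, -0.0003, 0.1092]
tool_rot: [0.001, 0.727, -0.687, 0.002]
contact_force: [-1.1, 0.8, 6.2]
gripper_width: 0.154
```

```bash
python3 - <<'E'
from h import *
st()
im=imaging.read_camera("scene");im=np.ascontiguousarray(im[:,:,::-1]);crop(im,300,200,120,120,5,"pics/s5.png")
st()
E
```

```text
t 10.35 p [ 0.4757 -0.0003  0.1092] yaw -86.78525307734625 z [ 0.0017 -0.0048 -1.    ] F [-1.1353  0.8018  6.1857] T [ 0.1158  0.3752 -0.0146] w 0.1541712420572299 q [ 0.1761  0.3447 -0.3652  2.1122  0.193   0.7142 -1.8306]
t 10.4 p [ 0.4756 -0.0003  0.1092] yaw -86.78620199260382 z [ 0.0017 -0.0048 -1.    ] F [-0.8074  0.3427  5.8438] T [0.1217 0.4172 0.015 ] w 0.15135455885704757 q [ 0.1761  0.3448 -0.3652  2.1122  0.1931  0.7142 -1.8306]
```

View pics/s5.png

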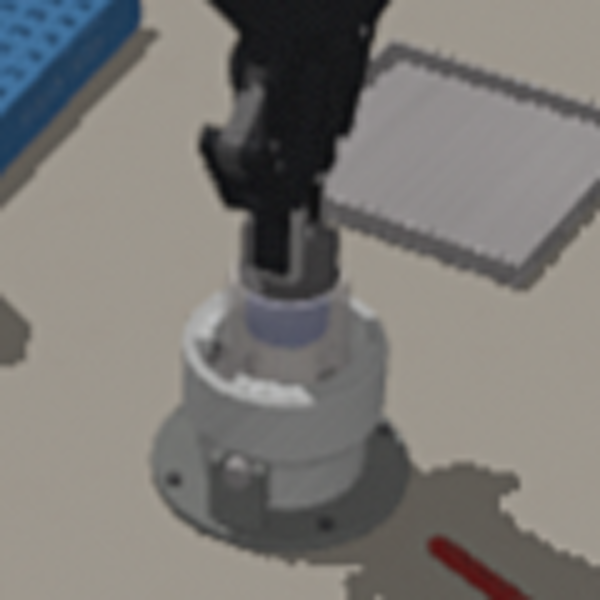

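The scene view shows the cap following the gripper down into the bucket. 7.5 mm down at about 6 N, the force still matches the spring.

Emit:
{"name": "apply_moves", "arguments": {"increments": [[0,0,0.3,0,0,0,1],[0,0,0.3,0,0,0,1],[0,0,0.3,0,0,0,1],[0,0,0.3,0,0,0,1],[0,0,0,0,0,0,1],[0,0,0,0,0,0,1],[0,0,0,0,0,0,1],[0,0,0,0,0,0,1]]}}

```text
t: 11.4
eef_pos: [0.4757, -0.0003, 0.1083]
tool_rot: [0.001, 0.727, -0.687, 0.002]
contact_force: [-1.7, 0.1, 6.3]
gripper_width: 0.154
```

```bash
python3 - <<'E'
from h import *
st()
E
```

```text
t 11.4 p [ 0.4757 -0.0003  0.1083] yaw -86.79224827716251 z [ 0.0018 -0.005  -1.    ] F [-1.692   0.0609  6.2518] T [ 0.1172  0.4913 -0.0503] w 0.1540448155383109 q [ 0.1754  0.3462 -0.3646  2.1128  0.1943  0.7122 -1.8319]
```

Emit:
{"name": "apply_moves", "arguments": {"increments": [[0,0,0.3,0,0,0,1],[0,0,0.3,0,0,0,1],[0,0,0.3,0,0,0,1],[0,0,0.3,0,0,0,1],[0,0,0,0,0,0,1],[0,0,0,0,0,0,1],[0,0,0,0,0,0,1],[0,0,0,0,0,0,1]]}}

```text
t: 12.4
eef_pos: [0.4757, -0.0003, 0.1076]
tool_rot: [0.001, 0.727, -0.687, 0.002]
contact_force: [-1.8, 0.5, 6.2]
gripper_width: 0.148
```

```bash
python3 - <<'E'
from h import *
st()
E
```

```text
t 12.4 p [ 0.4757 -0.0003  0.1076] yaw -86.79618577474331 z [ 0.0017 -0.0053 -1.    ] F [-1.7739  0.4961  6.2293] T [ 0.1343  0.4996 -0.0004] w 0.14810116200088833 q [ 0.1745  0.3474 -0.364   2.1133  0.1954  0.7108 -1.8332]
```

Emit:
{"name": "apply_moves", "arguments": {"increments": [[0,0,0.3,0,0,0,1],[0,0,0.3,0,0,0,1],[0,0,0.3,0,0,0,1],[0,0,0.3,0,0,0,1],[0,0,0.3,0,0,0,1],[0,0,0.3,0,0,0,1],[0,0,0.3,0,0,0,1],[0,0,0.3,0,0,0,1]]}}

```text
t: 13.4
eef_pos: [0.4757, -0.0003, 0.1059]
tool_rot: [0.002, 0.727, -0.687, 0.003]
contact_force: [-3.2, 0.6, 6.4]
gripper_width: 0.155
```

```bash
python3 - <<'E'
from h import *
st()
E
```

```text
t 13.4 p [ 0.4757 -0.0003  0.1059] yaw -86.79936302825122 z [ 0.0017 -0.0057 -1.    ] F [-3.1544  0.6004  6.4339] T [ 0.2032  0.5643 -0.0279] w 0.15468342868916893 q [ 0.1731  0.3502 -0.3629  2.1144  0.1978  0.7071 -1.8356]
```

Emit:
{"name": "apply_moves", "arguments": {"increments": [[0,0,0.3,0,0,0,1],[0,0,0.3,0,0,0,1],[0,0,0.3,0,0,0,1],[0,0,0.3,0,0,0,1],[0,0,0.3,0,0,0,1],[0,0,0.3,0,0,0,1],[0,0,0.3,0,0,0,1],[0,0,0.3,0,0,0,1]]}}

```text
t: 14.4
eef_pos: [0.4757, -0.0003, 0.1045]
tool_rot: [0.002, 0.727, -0.687, 0.003]
contact_force: [-2.8, -0.2, 6.6]
gripper_width: 0.153
```

```bash
python3 - <<'E'
from h import *
st()
im=imaging.read_camera("scene");im=np.ascontiguousarray(im[:,:,::-1]);crop(im,300,200,120,120,5,"pics/s6.png")
E
```

```text
t 14.4 p [ 0.4757 -0.0003  0.1045] yaw -86.80358217586475 z [ 0.0017 -0.0063 -1.    ] F [-2.8168 -0.1574  6.6428] T [0.1774 0.5874 0.0167] w 0.15331345180482675 q [ 0.1716  0.3524 -0.3619  2.1154  0.2001  0.7042 -1.8381]
```

View pics/s6.png

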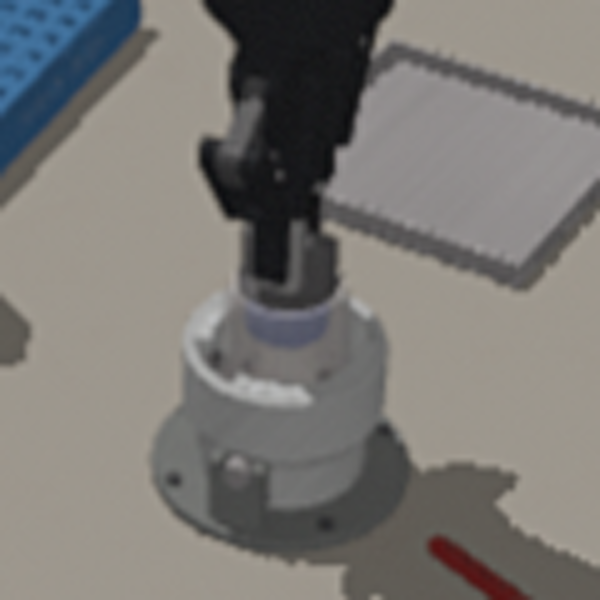

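Emit:
{"name": "apply_moves", "arguments": {"increments": [[0,0,0.3,0,0,0,1],[0,0,0.3,0,0,0,1],[0,0,0.4,0,0,0,1],[0,0,0.4,0,0,0,1],[0,0,0.4,0,0,0,1],[0,0,0.4,0,0,0,1],[0,0,0.4,0,0,0,1],[0,0,0.4,0,0,0,1]]}}

```text
t: 15.45
eef_pos: [0.4758, -0.0002, 0.1043]
tool_rot: [0.002, 0.726, -0.687, 0.003]
contact_force: [-3.3, 0.0, 9.4]
gripper_width: 0.149
```

```bash
python3 - <<'E'
from h import *
st()
E
```

```text
t 15.45 p [ 0.4758 -0.0002  0.1043] yaw -86.82042776084577 z [ 0.0018 -0.0078 -1.    ] F [-3.2806  0.008   9.3874] T [0.1866 0.7771 0.0796] w 0.14905991823670525 q [ 0.1697  0.3527 -0.361   2.1154  0.2021  0.7043 -1.8409]
```

Seat found: at z=0.1043 the travel stops and the force climbs to 9.4 N. Starting a gentle twist while pressing.

Emit:
{"name": "apply_moves", "arguments": {"increments": [[0,0,0.5,0,0,0,1],[0,0,0.5,0,0,0,1],[0,0,0.5,0,0,-2,1],[0,0,0.5,0,0,-3,1],[0,0,0.5,0,0,-3,1],[0,0,0.5,0,0,-3,1],[0,0,0.5,0,0,-3,1],[0,0,0.5,0,0,-3,1]]}}

```text
t: 16.45
eef_pos: [0.4774, -0.001, 0.1043]
tool_rot: [0.003, 0.821, -0.571, 0.005]
contact_force: [-4.5, 0.4, 13.2]
gripper_width: 0.151
```

```bash
python3 - <<'E'
from h import *
st()
E
```

```text
t 16.45 p [ 0.4774 -0.001   0.1043] yaw -69.62864470372618 z [ 0.0046 -0.0094 -0.9999] F [-4.4973  0.3654 13.2064] T [ 0.1316  1.2298 -0.4283] w 0.15119906378386744 q [ 0.2244  0.3621 -0.4255  2.1104  0.2417  0.7107 -1.576 ]
```

Emit:
{"name": "apply_moves", "arguments": {"increments": [[-0.1,0.2,0.4,0,0,-3.5,1],[-0.1,0.2,0.4,0,0,-3.5,1],[-0.1,0.2,0.4,0,0,-3.5,1],[-0.1,0.2,0.4,0,0,-3.5,1],[-0.1,0.2,0.4,0,0,-3.5,1],[-0.1,0.2,0.4,0,0,-3.5,1],[-0.1,0.2,0.4,0,0,-3.5,1],[-0.1,0.2,0.4,0,0,-3.5,1]]}}

```text
t: 17.45
eef_pos: [0.477, -0.0002, 0.1044]
tool_rot: [0.002, 0.936, -0.352, 0.005]
contact_force: [-2.0, 0.6, 8.5]
gripper_width: 0.151
```

```bash
python3 - <<'E'
from h import *
st()
im=imaging.read_camera("wrist");im=np.ascontiguousarray(im[:,:,::-1]);cv2.imwrite("pics/w7.png",im)
E
```

```text
t 17.45 p [ 0.477  -0.0002  0.1044] yaw -41.164978536476056 z [ 0.0072 -0.0076 -0.9999] F [-1.9802  0.6214  8.4765] T [ 0.4288  0.5969 -0.2373] w 0.15149867475442594 q [ 0.3168  0.3782 -0.5371  2.1073  0.3033  0.7227 -1.1366]
```

View pics/w7.png

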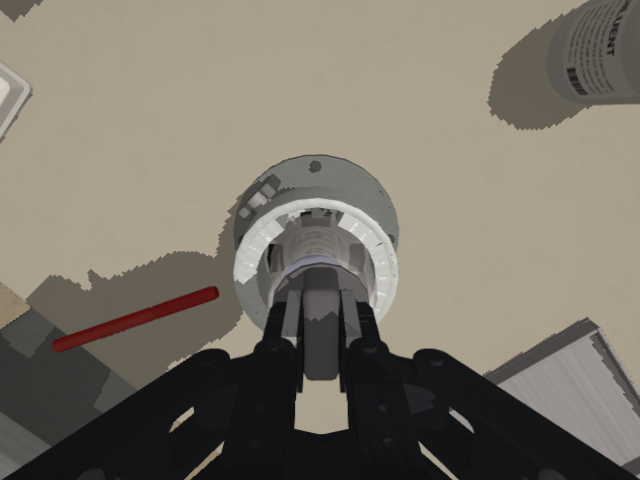

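The cap has turned 45.6° along with the gripper. I'll add 3° to centre it in the 38–60° window and then lift straight.

Emit:
{"name": "apply_moves", "arguments": {"increments": [[0,0,0,0,0,-3,1],[0,0,-1,0,0,0,1],[0,0,-1.5,0,0,0,1],[0,0,-2,0,0,0,1],[0,0,-3,0,0,0,1],[0,0,-3,0,0,0,1],[0,0,-3,0,0,0,1],[0,0,-3,0,0,0,1]]}}

```text
t: 18.5
eef_pos: [0.4763, -0.0001, 0.1211]
tool_rot: [0.002, 0.945, -0.326, 0.004]
contact_force: [-0.1, -0.3, -1.0]
gripper_width: 0.152
```

```bash
python3 - <<'E'
from h import *
st()
plan([((.4755,-.0008,.20),-38,8)],1)
E
```

```text
t 18.5 p [ 0.4763 -0.0001  0.1211] yaw -38.03432621963384 z [ 0.0059 -0.007  -1.    ] F [-0.0511 -0.3353 -0.9774] T [ 0.0482  0.0976 -0.0379] w 0.15189448725071927 q [ 0.3421  0.3533 -0.5635  2.0947  0.2833  0.7604 -1.0638]
[0.1, 0.2, -9.9, 0.0, -0.1, -0.0, 1]
[0.1, 0.2, -9.9, 0.0, -0.1, -0.0, 1]
[0.0, 0.1, -9.9, 0.0, -0.1, -0.0, 1]
[0.0, 0.1, -9.9, 0.0, -0.1, -0.0, 1]
[0.0, 0.1, -9.9, 0.0, -0.1, -0.0, 1]
[0.0, 0.1, -9.9, 0.0, -0.1, -0.0, 1]
[-0.0, 0.1, -9.9, 0.0, -0.1, -0.0, 1]
[-0.0, 0.1, -9.9, 0.0, -0.1, -0.0, 1]
```

Emit:
{"name": "apply_moves", "arguments": {"increments": [[0.1,0.2,-6,0,0,0,1],[0.1,0.2,-9,0,0,0,1],[0,0.1,-10,0,0,0,1],[0,0.1,-10,0,0,0,1],[0,0.1,-10,0,0,0,1],[0,0.1,-10,0,0,0,1],[0,0,-10,0,0,0,1],[0,0,-6,0,0,0,1]]}}

```text
t: 19.5
eef_pos: [0.4756, -0.0006, 0.1975]
tool_rot: [0.002, 0.945, -0.326, 0.004]
contact_force: [-0.2, 0.1, -1.1]
gripper_width: 0.151
```

```bash
python3 - <<'E'
from h import *
st()
im=imaging.read_camera("scene");im=np.ascontiguousarray(im[:,:,::-1]);crop(im,270,150,160,170,4,"pics/s8.png")
plan([((.50,-.249,.20),-70,10)],1)
E
```

```text
t 19.5 p [ 0.4756 -0.0006  0.1975] yaw -38.02407783635733 z [ 0.0068 -0.0075 -0.9999] F [-0.1628  0.1468 -1.0622] T [ 0.0645 -0.0119 -0.0086] w 0.1513940722269477 q [ 0.3958  0.2392 -0.6035  2.0263  0.1808  0.9198 -0.9675]
[17.2, 18.1, 0.0, -0.0, -0.1, 3.2, 1]
[18.2, 17.1, -0.0, -0.0, -0.1, 3.2, 1]
[19.1, 16.1, -0.0, -0.0, -0.1, 3.2, 1]
[20.0, 15.0, -0.0, -0.0, -0.1, 3.2, 1]
[20.8, 13.8, -0.1, -0.0, -0.1, 3.2, 1]
[21.5, 12.7, -0.1, -0.0, -0.1, 3.2, 1]
[22.2, 11.4, -0.1, -0.0, -0.1, 3.2, 1]
[22.8, 10.2, -0.1, -0.0, -0.1, 3.2, 1]
[23.3, 8.9, -0.1, -0.0, -0.1, 3.2, 1]
[23.8, 7.6, -0.2, -0.0, -0.1, 3.2, 1]
```

View pics/s8.png

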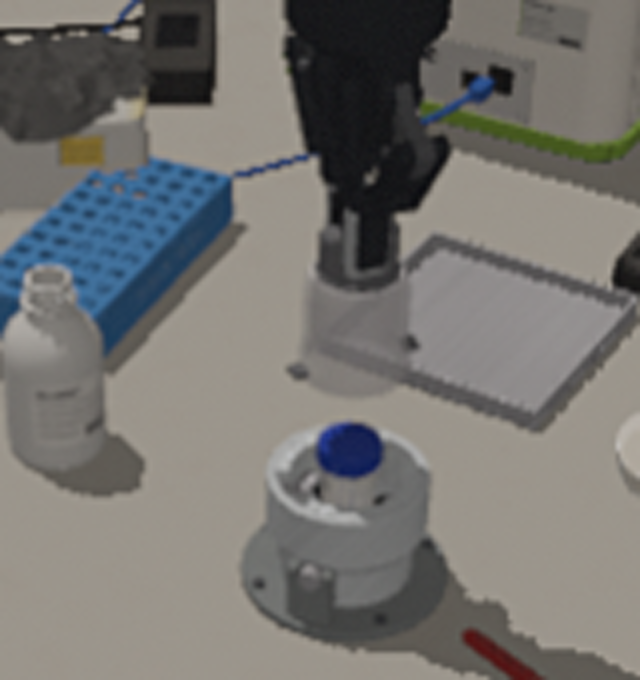

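The cap hangs free and upright, and the tube with its blue cap stands in the bucket. Moving over the tray.

Emit:
{"name": "apply_moves", "arguments": {"increments": [[15,16,0,0,-0.1,0,1],[25,26,0,0,-0.1,0,1],[26,27,0,0,-0.1,0,1],[26,27,0,0,-0.1,0,1],[26,27,0,0,-0.1,0,1],[26,27,0,0,-0.1,0,1],[18,19,0,0,0,0,1],[8,9,10,0,0,0,1]]}}

```text
t: 20.55
eef_pos: [0.5015, -0.2514, 0.1883]
tool_rot: [0.0, 0.946, -0.324, -0.0]
contact_force: [-0.8, 0.9, -0.8]
gripper_width: 0.149
```

```bash
python3 - <<'E'
from h import *
st()
plan([((.501,-.249,.085),-38,8)],1)
E
```

```text
t 20.55 p [ 0.5015 -0.2514  0.1883] yaw -37.77110076272981 z [-0.0009 -0.     -1.    ] F [-0.8026  0.8621 -0.8279] T [ 0.0702 -0.0297  0.0366] w 0.1489949913553764 q [ 0.7186  0.3754 -0.4563  1.8503  0.1986  0.9615 -0.4839]
[-0.2, -0.2, 12.9, 0.0, 0.0, 0.0, 1]
[-0.2, -0.2, 12.9, 0.0, 0.0, 0.0, 1]
[-0.2, -0.2, 12.9, 0.0, 0.0, 0.0, 1]
[-0.2, -0.2, 12.9, 0.0, 0.0, 0.0, 1]
[-0.2, -0.2, 12.9, 0.0, 0.0, 0.0, 1]
[-0.2, -0.2, 12.9, 0.0, 0.0, 0.0, 1]
[-0.2, -0.2, 12.9, 0.0, 0.0, 0.0, 1]
[-0.2, -0.2, 12.9, 0.0, 0.0, 0.0, 1]
```

Emit:
{"name": "apply_moves", "arguments": {"increments": [[-0.2,-0.2,14,0,0,0,1],[-0.2,-0.2,18,0,0,0,1],[-0.2,-0.2,18,0,0,0,1],[-0.2,-0.2,18,0,0,0,1],[-0.2,-0.2,16,0,0,0,1],[0,0,12,0,0,0,1],[0,0,8,0,0,0,1],[0,0,4,0,0,0,1]]}}

```text
t: 21.55
eef_pos: [0.499, -0.2413, 0.0697]
tool_rot: [-0.002, 0.948, -0.32, -0.004]
contact_force: [0.7, 0.4, -0.7]
gripper_width: 0.15
```

```bash
python3 - <<'E'
from h import *
st()
E
```

```text
t 21.55 p [ 0.499  -0.2413  0.0697] yaw -37.2788161520845 z [-0.0067  0.006  -1.    ] F [ 0.734   0.3893 -0.7083] T [-0.008  -0.0752  0.0209] w 0.1498379204653982 q [ 0.6613  0.527  -0.4103  1.9458  0.2977  0.7363 -0.5741]
```

Emit:
{"name": "apply_moves", "arguments": {"increments": [[0,0,0.7,0,0,0,1],[0,0,0.7,0,0,0,1],[0,0,0.6,0,0,0,1],[0,0,0.6,0,0,0,1],[0,0,0.5,0,0,0,1],[0,0,0.5,0,0,0,1],[0,0,0.4,0,0,0,1],[0,0,0.4,0,0,0,1]]}}

```text
t: 22.55
eef_pos: [0.5, -0.2421, 0.0664]
tool_rot: [-0.002, 0.947, -0.32, -0.003]
contact_force: [0.6, -0.4, -0.5]
gripper_width: 0.148
```

```bash
python3 - <<'E'
from h import *
st()
im=imaging.read_camera("scene");im=np.ascontiguousarray(im[:,:,::-1]);crop(im,310,150,160,130,4,"pics/s9.png")
E
```

```text
t 22.55 p [ 0.5    -0.2421  0.0664] yaw -37.324460052929695 z [-0.0041  0.0046 -1.    ] F [ 0.6031 -0.3512 -0.4784] T [ 0.0024 -0.0166 -0.0339] w 0.14800726771357992 q [ 0.6591  0.5321 -0.4072  1.9467  0.302   0.7276 -0.5779]
```

View pics/s9.png

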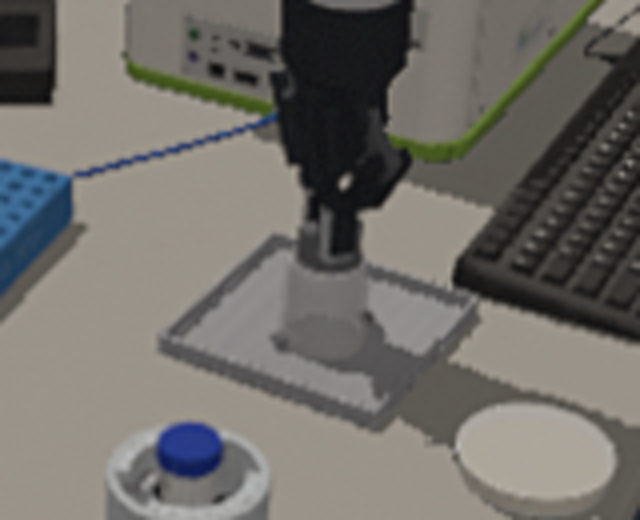

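The cap is upright about a millimetre above the tray floor, well inside the walls. I'll keep lowering to contact.

Emit:
{"name": "apply_moves", "arguments": {"increments": [[0,0,0.5,0,0,0,1],[0,0,0.5,0,0,0,1],[0,0,0.5,0,0,0,1],[0,0,0.5,0,0,0,1],[0,0,0.5,0,0,0,1],[0,0,0.5,0,0,0,1],[0,0,0.5,0,0,0,1],[0,0,0.5,0,0,0,1]]}}

```text
t: 23.6
eef_pos: [0.5001, -0.242, 0.066]
tool_rot: [-0.001, 0.947, -0.32, -0.003]
contact_force: [-2.2, 1.1, 5.2]
gripper_width: 0.156
```

```bash
python3 - <<'E'
from h import *
st()
E
```

```text
t 23.6 p [ 0.5001 -0.242   0.066 ] yaw -37.32448029926315 z [-0.0048  0.0027 -1.    ] F [-2.2329  1.0608  5.1775] T [0.2373 0.5071 0.0436] w 0.15571018796239214 q [ 0.6565  0.5323 -0.4057  1.9473  0.3044  0.727  -0.5811]
```

Contact with the floor at 5 N. Releasing.

Emit:
{"name": "apply_moves", "arguments": {"increments": [[0,0,-0.2,0,0,0,0.9],[0,0,0,0,0,0,0.65],[0,0,0,0,0,0,0.5],[0,0,0,0,0,0,0.3],[0,0,0,0,0,0,0],[0,0,0,0,0,0,0],[0,0,0,0,0,0,-0.2],[0,0,-2,0,0,0,-0.2]]}}

```text
t: 24.6
eef_pos: [0.5003, -0.2421, 0.0681]
tool_rot: [-0.001, 0.947, -0.32, -0.002]
contact_force: [1.0, 0.2, 0.5]
gripper_width: 0.597
```

```bash
python3 - <<'E'
from h import *
st()
plan([((.50,-.242,.18),-60,8),((.476,-.0008,.18),-86,8)],-.2)
E
```

```text
t 24.6 p [ 0.5003 -0.2421  0.0681] yaw -37.32431848256377 z [-0.0042  0.0027 -1.    ] F [0.9713 0.1533 0.4629] T [-0.0132 -0.0322 -0.013 ] w 0.5965261207123208 q [ 0.6577  0.5294 -0.407   1.9459  0.3023  0.7306 -0.5792]
[-0.1, 0.0, -14.0, 0.0, 0.0, 2.8, -0.2]
[-0.1, 0.0, -14.0, 0.0, 0.0, 2.8, -0.2]
[-0.1, 0.0, -14.0, 0.0, 0.0, 2.8, -0.2]
[-0.1, 0.0, -14.0, 0.0, 0.0, 2.8, -0.2]
[-0.1, 0.0, -14.0, 0.0, 0.0, 2.8, -0.2]
[-0.1, 0.0, -14.0, 0.0, 0.0, 2.8, -0.2]
[-0.0, 0.0, -14.0, 0.0, 0.0, 2.8, -0.2]
[-0.0, 0.0, -14.0, 0.0, 0.0, 2.8, -0.2]
[-27.6, -12.5, 0.0, 0.0, 0.0, 3.2, -0.2]
[-28.3, -10.9, 0.0, 0.0, 0.0, 3.3, -0.2]
[-28.8, -9.3, 0.0, 0.0, 0.0, 3.3, -0.2]
[-29.3, -7.6, 0.0, 0.0, 0.0, 3.2, -0.2]
[-29.7, -5.9, 0.0, 0.0, 0.0, 3.3, -0.2]
[-30.0, -4.3, 0.0, 0.0, 0.0, 3.3, -0.2]
[-30.2, -2.5, 0.0, 0.0, 0.0, 3.2, -0.2]
[-30.3, -0.8, 0.0, 0.0, 0.0, 3.3, -0.2]
```

Emit:
{"name": "apply_moves", "arguments": {"increments": [[0,0,-8,0,0,0,-0.2],[0,0,-14,0,0,0,-0.2],[0,0,-20,0,0,0,-0.2],[0,0,-25,0,0,0,-0.2],[-5,-5,-25,0,0,0,-0.2],[-15,-16,-15,0,0,0,-0.2],[-25,-27,-5,0,0,0,-0.2],[-28,-30,0,0,0,0,-0.2]]}}

```text
t: 25.6
eef_pos: [0.4906, -0.1339, 0.1899]
tool_rot: [-0.0, 0.947, -0.322, 0.0]
contact_force: [-0.5, 0.5, -0.3]
gripper_width: 0.597
```

```bash
python3 - <<'E'
from h import *
st()
plan([((.4755,-.0008,.17),-37.3,6)],-.2)
E
```

```text
t 25.6 p [ 0.4906 -0.1339  0.1899] yaw -37.60066982987165 z [ 0.0007  0.0007 -1.    ] F [-0.5169  0.5496 -0.2603] T [0.0362 0.0002 0.0157] w 0.5972066865780777 q [ 0.5832  0.2964 -0.518   1.9636  0.181   0.926  -0.6816]
[-15.5, -16.0, 3.3, -0.0, -0.0, -0.1, -0.2]
[-15.5, -16.0, 3.3, -0.0, -0.0, -0.1, -0.2]
[-15.5, -16.1, 3.3, -0.0, -0.0, -0.1, -0.2]
[-15.5, -16.1, 3.3, -0.0, -0.0, -0.1, -0.2]
[-15.5, -16.1, 3.3, -0.0, -0.0, -0.1, -0.2]
[-15.5, -16.1, 3.3, -0.0, -0.0, -0.1, -0.2]
```

Emit:
{"name": "apply_moves", "arguments": {"increments": [[-22,-23,2,0,0,0,-0.2],[-20,-21,3,0,0,0,-0.2],[-18,-18,3,0,0,0,-0.2],[-14,-14,3,0,0,0,-0.2],[-8,-8,3,0,0,0,-0.2],[-3,-3,3,0,0,0,-0.2],[0,0,2,0,0,0,-0.2],[0,0,0,0,0,0,-0.2]]}}

```text
t: 26.6
eef_pos: [0.4718, -0.0001, 0.1729]
tool_rot: [-0.0, 0.948, -0.317, 0.001]
contact_force: [-0.2, 0.1, 0.1]
gripper_width: 0.606
```

```bash
python3 - <<'E'
from h import *
st()
c=imaging.get_calibration("wrist");im=imaging.read_camera("wrist");im=np.ascontiguousarray(im[:,:,::-1]);cv2.imwrite("pics/w10.png",im)
for p in [(.4755,-.001,.094),(.4755,-.001,.07)]: print(w2px(c,p))
im=imaging.read_camera("scene");im=np.ascontiguousarray(im[:,:,::-1]);crop(im,310,150,160,130,4,"pics/s10.png")
E
```

```text
t 26.6 p [ 0.4718 -0.0001  0.1729] yaw -36.95287279927287 z [ 0.0017 -0.     -1.    ] F [-0.2134  0.1296  0.0731] T [-0.0109 -0.0117  0.033 ] w 0.6056568075983119 q [ 0.3837  0.2693 -0.5918  2.0561  0.1962  0.8682 -0.9636]
[326.4696 243.3441]
[325.931  231.6303]
```

View pics/w10.png

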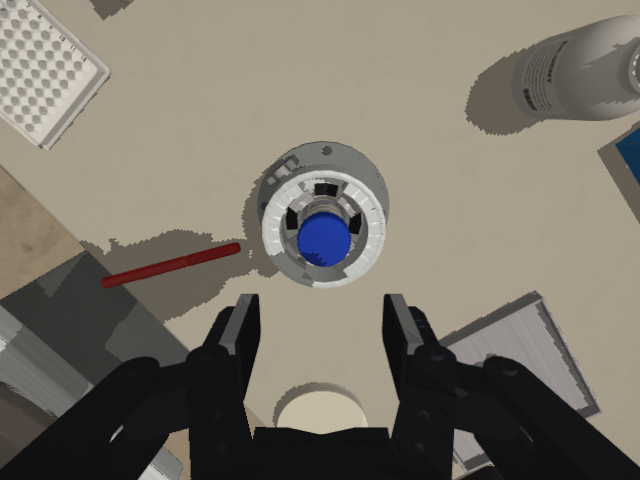

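View pics/s10.png

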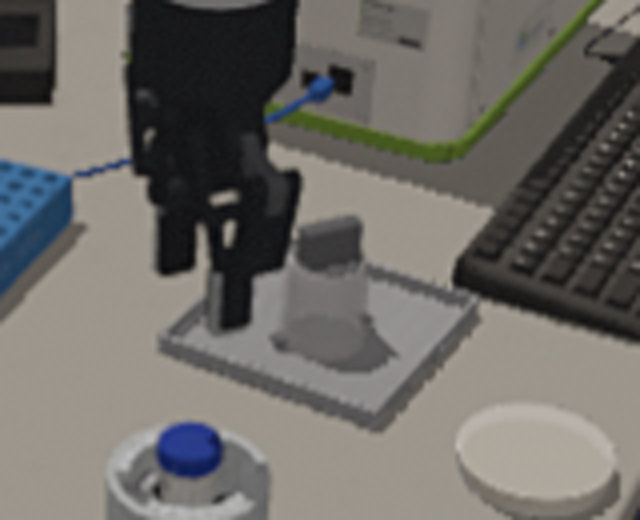

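The cap stands upright in the tray. From the wrist, the tube cap is at (325,238), which puts the tube near (0.476, 0.0006). Descending.

```bash
python3 - <<'E'
from h import *
st()
plan([((.476,.0006,.088),-37,7)],-.2)
E
```

```text
t 26.7 p [ 0.4719 -0.0001  0.173 ] yaw -36.96233977414555 z [ 0.002   0.0001 -1.    ] F [-0.018 -0.662  0.324] T [ 0.0533 -0.0372  0.0281] w 0.5963267965960724 q [ 0.3839  0.2692 -0.5919  2.0559  0.1961  0.8683 -0.9636]
[0.4, -0.4, 12.1, -0.0, -0.0, 0.0, -0.2]
[0.4, -0.4, 12.1, -0.0, -0.0, 0.0, -0.2]
[0.4, -0.4, 12.1, -0.0, -0.0, 0.0, -0.2]
[0.4, -0.4, 12.1, -0.0, -0.0, 0.0, -0.2]
[0.4, -0.4, 12.1, -0.0, -0.0, 0.0, -0.2]
[0.4, -0.4, 12.1, -0.0, -0.0, 0.0, -0.2]
[0.4, -0.4, 12.1, -0.0, -0.0, 0.0, -0.2]
```

Emit:
{"name": "apply_moves", "arguments": {"increments": [[0.4,-0.4,9,0,0,0,-0.2],[0.4,-0.4,13,0,0,0,-0.2],[0.4,-0.4,15,0,0,0,-0.2],[0.4,-0.4,15,0,0,0,-0.2],[0.4,-0.4,13,0,0,0,-0.2],[0.4,-0.4,10,0,0,0,-0.2],[0.4,-0.4,4,0,0,0,-0.2],[0,0,0,0,0,0,-0.2]]}}

```text
t: 27.7
eef_pos: [0.4757, -0.0003, 0.0872]
tool_rot: [-0.0, 0.948, -0.318, -0.0]
contact_force: [-1.4, 0.8, -0.7]
gripper_width: 0.603
```

```bash
python3 - <<'E'
from h import *
st()
c=imaging.get_calibration("wrist");im=imaging.read_camera("wrist");im=np.ascontiguousarray(im[:,:,::-1]);cv2.imwrite("pics/w11.png",im)
for p in [(.476,.0006,.094)]: print(w2px(c,p))
plan([((.476,.0006,.074),-37,2)],-.2)
E
```

```text
t 27.7 p [ 0.4757 -0.0003  0.0872] yaw -37.04599199114198 z [-0.0004  0.0004 -1.    ] F [-1.42    0.808  -0.6567] T [ 0.0414  0.0298 -0.0195] w 0.6034540080003664 q [ 0.3166  0.4101 -0.5335  2.1157  0.3219  0.6938 -1.0775]
[320.2956 314.9415]
[-0.2, -0.4, 6.7, -0.0, 0.0, -0.0, -0.2]
[-0.2, -0.4, 6.7, -0.0, 0.0, -0.0, -0.2]
```

View pics/w11.png

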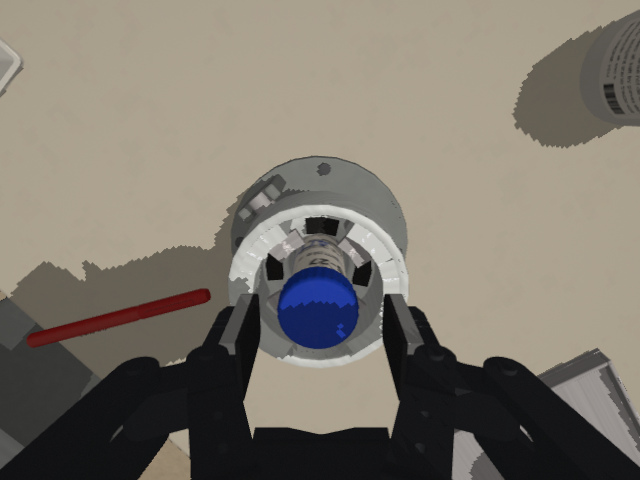

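Emit:
{"name": "apply_moves", "arguments": {"increments": [[-0.4,-1,5,0,0,0,-0.1],[-0.4,-1,5,0,0,0,0],[-0.4,-1,3,0,0,0,0],[0,0,0,0,0,0,0.1],[0,0,0,0,0,0,0.1],[0,0,0,0,0,0,0.15],[0,0,0,0,0,0,0.3],[0,0,0,0,0,0,0.5]], "grip_force": 25}}

```text
t: 28.75
eef_pos: [0.4776, 0.0031, 0.0748]
tool_rot: [-0.0, 0.948, -0.318, 0.001]
contact_force: [-0.2, -0.4, -0.3]
gripper_width: 0.399
```

```bash
python3 - <<'E'
from h import *
st()
im=imaging.read_camera("scene");im=np.ascontiguousarray(im[:,:,::-1]);crop(im,300,200,120,120,5,"pics/s12.png")
E
```

```text
t 28.75 p [0.4776 0.0031 0.0748] yaw -37.05798791440539 z [ 0.0024  0.0002 -1.    ] F [-0.1832 -0.4403 -0.3188] T [ 0.0639 -0.0324 -0.0069] w 0.3989878625832281 q [ 0.2968  0.4321 -0.5208  2.1213  0.3441  0.6665 -1.1043]
```

View pics/s12.png

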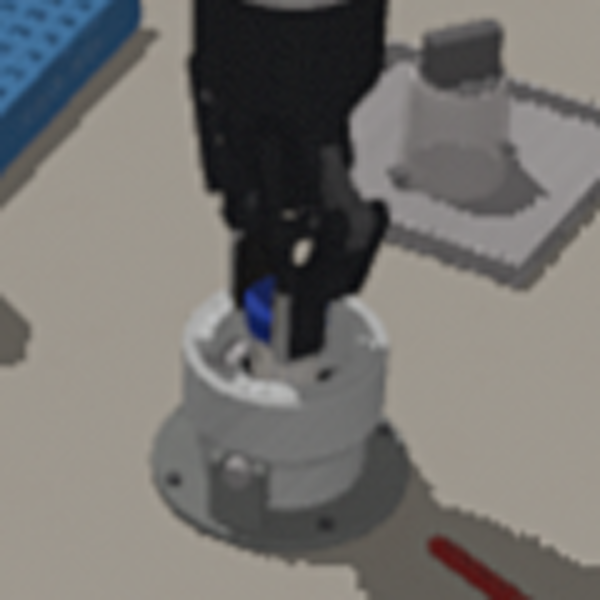

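Emit:
{"name": "apply_moves", "arguments": {"increments": [[0,0,0,0,0,0,0.7],[0,0,0,0,0,0,0.9],[0,0,0,0,0,0,1],[0,0,-2,0,0,0,1],[0,0,-4,0,0,0,1],[0,0,-6,0,0,0,1],[0,0,-8,0,0,0,1],[0,0,-8,0,0,0,1]], "grip_force": 40}}

```text
t: 29.8
eef_pos: [0.4771, 0.003, 0.1042]
tool_rot: [-0.0, 0.948, -0.318, 0.001]
contact_force: [-0.0, -0.2, -1.1]
gripper_width: 0.392
```

```bash
python3 - <<'E'
from h import *
st()
im=imaging.read_camera("scene");im=np.ascontiguousarray(im[:,:,::-1]);crop(im,300,200,120,120,5,"pics/s13.png")
E
```

```text
t 29.8 p [0.4771 0.003  0.1042] yaw -37.05628240252031 z [ 0.0015  0.0001 -1.    ] F [-0.0295 -0.1528 -1.1335] T [0.0411 0.005  0.0122] w 0.39236812278196215 q [ 0.325   0.3836 -0.5489  2.1024  0.298   0.7284 -1.0626]
```

View pics/s13.png

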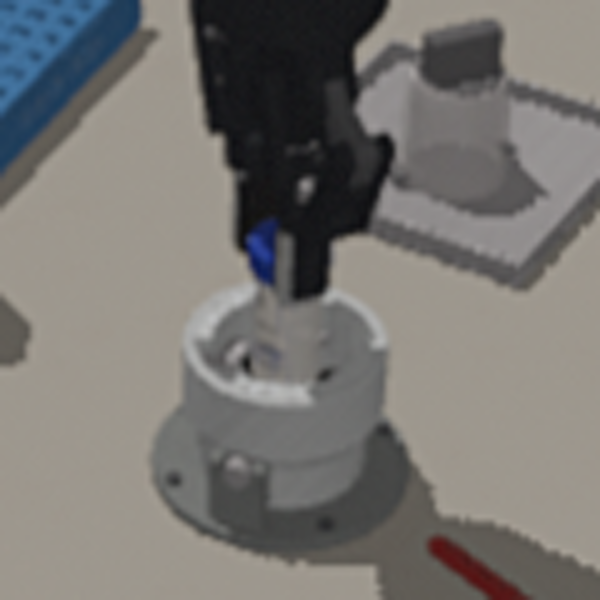

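Tube lifted, upright. Raising it clear of the rim, then across to hole0.

Emit:
{"name": "apply_moves", "arguments": {"increments": [[0,0,-12,0,0,0,1],[0,0,-16,0,0,0,1],[0,0,-16,0,0,0,1],[0,0,-12,0,0,0,1],[-4,-6,-6,0,0,0,1],[-10,-14,0,0,0,0,1],[-16,-22,0,0,0,0,1],[-20,-28,0,0,0,0,1]]}}

```text
t: 30.85
eef_pos: [0.4806, 0.0896, 0.1732]
tool_rot: [-0.0, 0.947, -0.321, 0.003]
contact_force: [0.2, -0.2, -0.8]
gripper_width: 0.391
```

```bash
python3 - <<'E'
from h import *
st()
plan([((.484,.2346,.165),-37.,6)],1)
E
```

```text
t 30.85 p [0.4806 0.0896 0.1732] yaw -37.3871646357084 z [ 0.0052 -0.0013 -1.    ] F [ 0.172  -0.2081 -0.7672] T [-0.0031 -0.0232  0.0231] w 0.3913225784422307 q [ 0.2213  0.3023 -0.6253  2.02    0.2317  0.8828 -1.1825]
[-14.2, -19.5, 1.3, -0.0, -0.0, -0.1, 1]
[-14.2, -19.6, 1.3, -0.0, -0.0, -0.1, 1]
[-14.2, -19.6, 1.3, -0.0, -0.0, -0.1, 1]
[-14.2, -19.6, 1.3, -0.0, -0.0, -0.1, 1]
[-14.1, -19.6, 1.4, -0.0, -0.0, -0.1, 1]
[-14.1, -19.6, 1.4, -0.0, -0.0, -0.1, 1]
```

Emit:
{"name": "apply_moves", "arguments": {"increments": [[-18,-25,1,0,0,0,1],[-17,-24,1,0,0,0,1],[-15,-21,1,0,0,0,1],[-12,-17,1,0,0,0,1],[-8,-11,1,0,0,0,1],[-4,-6,1,0,-0.2,0,1],[0,0,0,0,0,0,1],[0,0,0,0,0,0,1]]}}

```text
t: 31.85
eef_pos: [0.4827, 0.2255, 0.1667]
tool_rot: [-0.001, 0.948, -0.318, -0.0]
contact_force: [-0.3, 0.9, -0.1]
gripper_width: 0.392
```

```bash
python3 - <<'E'
from h import *
st()
im=imaging.read_camera("wrist");im=np.ascontiguousarray(im[:,:,::-1]);cv2.imwrite("pics/w14.png",im)
c=imaging.get_calibration("wrist");print(w2px(c,(.4843,.2346,.048)))
c=imaging.get_calibration("scene");im=imaging.read_camera("scene");im=np.ascontiguousarray(im[:,:,::-1]);u0,v0=210,230;crop(im,u0,v0,140,160,4,"pics/s14.png")
st()
p=np.array(bot.get_obs()['eef_pos']);f=p-[0,0,.0648]
print("foot px",(w2px(c,f)-[u0,v0]+.5)*4,"hole px",(w2px(c,(.4843,.2346,.048))-[u0,v0]+.5)*4)
E
```

```text
t 31.85 p [0.4827 0.2255 0.1667] yaw -37.1159599056822 z [-0.0004  0.0014 -1.    ] F [-0.2576  0.8527 -0.0987] T [-0.0098  0.0269 -0.0198] w 0.3923387212240018 q [-0.027   0.3927 -0.6485  1.9251  0.2934  0.9183 -1.4669]
[315.2825 215.9093]
t 31.95 p [0.4827 0.2255 0.1668] yaw -37.1278997817879 z [-0.0004  0.0015 -1.    ] F [ 0.1077 -0.1362 -1.1352] T [ 0.0236 -0.0024 -0.0258] w 0.39242856621334765 q [-0.0268  0.3926 -0.6486  1.9251  0.2933  0.9183 -1.467 ]
foot px [345.0664 364.701 ] hole px [335.3049 463.0649]
```

View pics/w14.png

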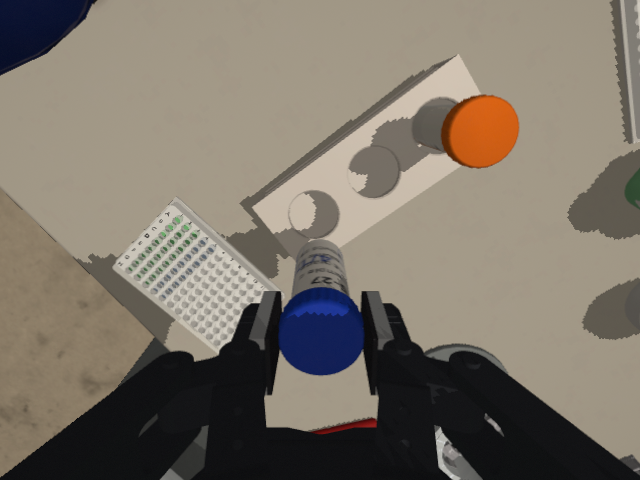

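View pics/s14.png

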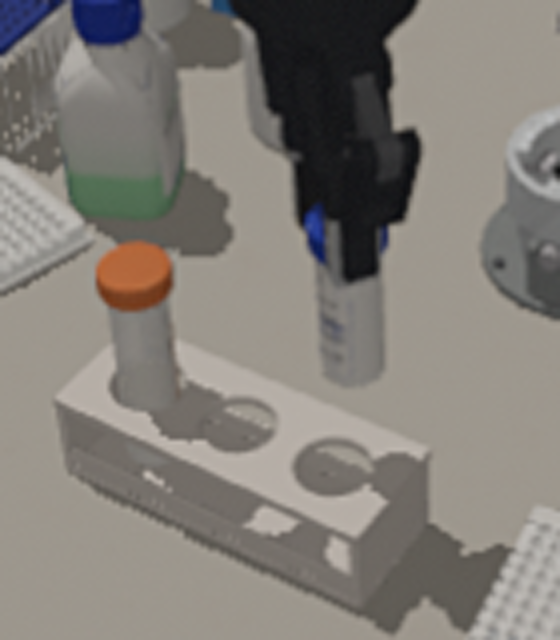

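```bash
python3 - <<'E'
from h import *
c=imaging.get_calibration("scene")
for uv in [(351,370),(352,368)]: print(px2w(c,(uv[0]+.5)/4-.5+210,(uv[1]+.5)/4-.5+230,.1019))
print("hole",px2w(c,(336+.5)/4-.5+210,(466+.5)/4-.5+230,.048))
c=imaging.get_calibration("wrist")
print(px2w(c,321,333,.186), px2w(c,314,214,.048), w2px(c,(.4827,.2255,.186)))
im=cv2.imread("pics/w14.png")
m=((im[:,:,0]>90)&(im[:,:,2]<70)&(im[:,:,0]>im[:,:,1]*2)).astype(np.uint8); m[:250]=0
n,l,s,ce=cv2.connectedComponentsWithStats(m); i=1+np.argmax(s[1:,4]); print(s[i],ce[i])
E
```

```text
[0.4784 0.2271 0.1019]
[0.4786 0.2258 0.1019]
hole [0.4827 0.2361 0.048 ]
[0.483  0.2258 0.186 ] [0.4845 0.2363 0.048 ] [320.9327 333.8869]
[286 290  64  28 840] [321.675  307.4167]
```

The wrist and scene views place hole0 at (314,214) and (336,466), within 2 mm of prediction, and the tube is centred on the TCP. Aligning and lowering to just above the mouth.

Emit:
{"name": "apply_moves", "arguments": {"increments": [[-1,-2.5,3,0,0,0,1],[-1.2,-2.5,5,0,0,0,1],[-1,-2.2,8,0,0,0,1],[-1,-2.2,9,0,0,0,1],[0,0,8,0,0,0,1],[0,0,5,0,0,0,1],[0,0,2,0,0,0,1],[0,0,0,0,0,0,1]]}}

```text
t: 32.95
eef_pos: [0.485, 0.2351, 0.1232]
tool_rot: [-0.0, 0.948, -0.319, -0.001]
contact_force: [-0.3, -0.3, 0.2]
gripper_width: 0.392
```

```bash
python3 - <<'E'
from h import *
st()
im=imaging.read_camera("scene");im=np.ascontiguousarray(im[:,:,::-1]);crop(im,210,230,140,160,4,"pics/s15.png")
im=imaging.read_camera("wrist");im=np.ascontiguousarray(im[:,:,::-1]);cv2.imwrite("pics/w15.png",im)
plan([((.4848,.2355,.113),-37.1,2)],1)
E
```

```text
t 32.95 p [0.485  0.2351 0.1232] yaw -37.204038854726136 z [-0.0015  0.0006 -1.    ] F [-0.3263 -0.2788  0.2062] T [-0.039   0.0541 -0.0326] w 0.39207759361453354 q [-0.0727  0.4606 -0.6195  1.9455  0.3506  0.8443 -1.529 ]
[-0.2, -0.0, 5.3, -0.0, 0.0, -0.1, 1]
[-0.2, -0.0, 5.3, -0.0, 0.0, -0.1, 1]
```

View pics/s15.png

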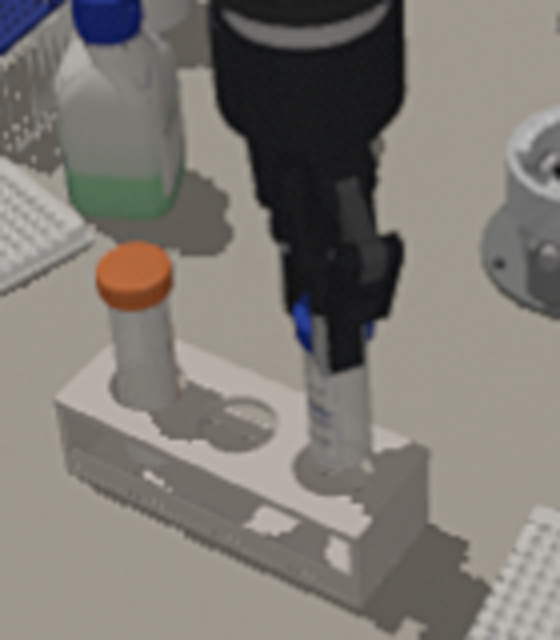

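View pics/w15.png

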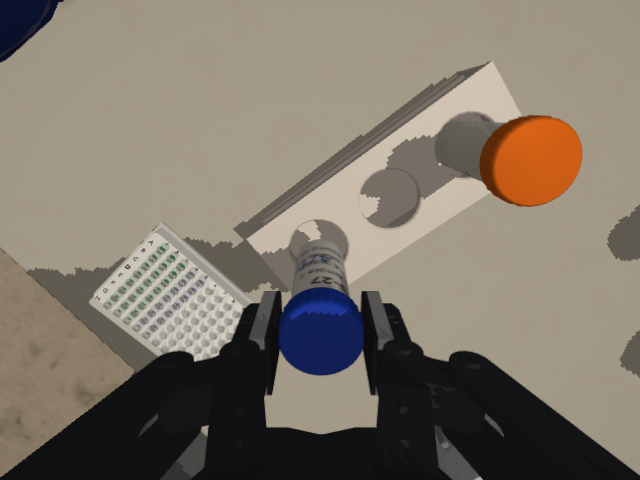

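```bash
python3 - <<'E'
from h import *
im=cv2.imread("pics/s15.png"); cv2.imwrite("pics/s15z.png",cv2.resize(im[400:540,260:420],None,fx=4,fy=4,interpolation=cv2.INTER_CUBIC))
c=imaging.get_calibration("scene")
print((w2px(c,(.485,.2351,.0584))-[210,230]+.5)*4)
E
```

```text
[332.5215 446.9685]
```

View pics/s15z.png

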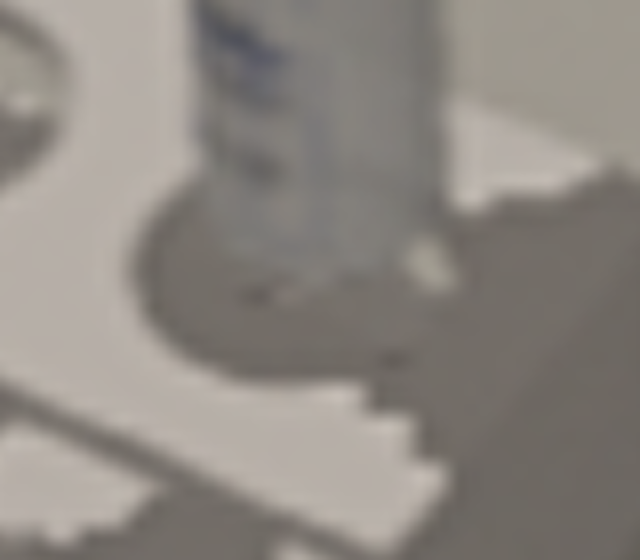

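Emit:
{"name": "apply_moves", "arguments": {"increments": [[0.3,-0.8,1,0,0,0,1],[0.3,-0.9,1,0,0,0,1],[0,0,3,0,0,0,1],[0,0,3,0,0,0,1],[0,0,3,0,0,0,1],[0,0,3,0,0,0,1],[0,0,3,0,0,0,1],[0,0,3,0,0,0,1]]}}

```text
t: 34.05
eef_pos: [0.4872, 0.2364, 0.1027]
tool_rot: [-0.001, 0.948, -0.319, -0.0]
contact_force: [-0.4, 0.4, -0.5]
gripper_width: 0.389
```

```bash
python3 - <<'E'
from h import *
st()
im=imaging.read_camera("scene");im=np.ascontiguousarray(im[:,:,::-1]);crop(im,210,230,140,160,4,"pics/s16.png")
E
```

```text
t 34.05 p [0.4872 0.2364 0.1027] yaw -37.220174247219774 z [ 0.0001  0.0013 -1.    ] F [-0.4399  0.4308 -0.4853] T [-0.0027 -0.0152 -0.0334] w 0.3890891379976434 q [-0.0891  0.4917 -0.6026  1.9551  0.3782  0.8067 -1.552 ]
```

View pics/s16.png

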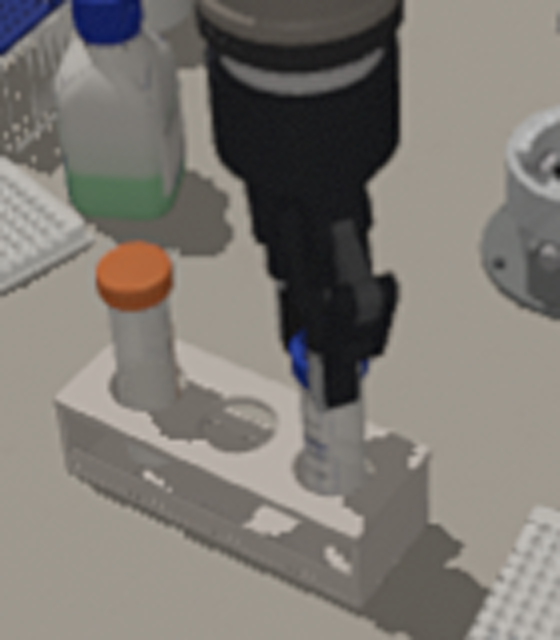

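The foot is about 10 mm inside the hole with no contact force. Continuing down.

Emit:
{"name": "apply_moves", "arguments": {"increments": [[-0.1,0.1,4,0,0,0,1],[-0.1,0.1,4,0,0,0,1],[0,0,4,0,0,0,1],[0,0,4,0,0,0,1],[0,0,4,0,0,0,1],[0,0,3,0,0,0,1],[0,0,2,0,0,0,1],[0,0,1,0,0,0,1]]}}

```text
t: 35.1
eef_pos: [0.4868, 0.2366, 0.0746]
tool_rot: [-0.001, 0.948, -0.319, -0.0]
contact_force: [-0.7, -0.2, -1.1]
gripper_width: 0.387
```

```bash
python3 - <<'E'
from h import *
st()
E
```

```text
t 35.1 p [0.4868 0.2366 0.0746] yaw -37.208622069821985 z [-0.0001  0.0016 -1.    ] F [-0.6515 -0.2038 -1.0879] T [ 0.0223  0.0047 -0.0311] w 0.38678917888824 q [-0.1107  0.5316 -0.5787  1.9723  0.4145  0.7549 -1.5829]
```

Emit:
{"name": "apply_moves", "arguments": {"increments": [[0,0,0.8,0,0,0,1],[0,0,0.8,0,0,0,1],[0,0,0.8,0,0,0,1],[0,0,0.8,0,0,0,1],[0,0,0.6,0,0,0,1],[0,0,0.6,0,0,0,1],[0,0,0.6,0,0,0,1],[0,0,0.6,0,0,0,1]]}}

```text
t: 36.1
eef_pos: [0.4877, 0.2379, 0.0729]
tool_rot: [-0.001, 0.948, -0.319, 0.001]
contact_force: [-3.1, -1.4, 6.4]
gripper_width: 0.39
```

```bash
python3 - <<'E'
from h import *
st()
im=imaging.read_camera("scene");im=np.ascontiguousarray(im[:,:,::-1]);crop(im,210,230,140,160,4,"pics/s17.png")
im=imaging.read_camera("wrist");im=np.ascontiguousarray(im[:,:,::-1]);cv2.imwrite("pics/w17.png",im)
E
```

```text
t 36.1 p [0.4877 0.2379 0.0729] yaw -37.205316849970025 z [ 0.0033  0.0013 -1.    ] F [-3.0975 -1.4263  6.4382] T [-0.2725  0.5341  0.0175] w 0.3897455056821281 q [-0.1158  0.5342 -0.5755  1.9724  0.4199  0.7501 -1.5892]
```

View pics/s17.png

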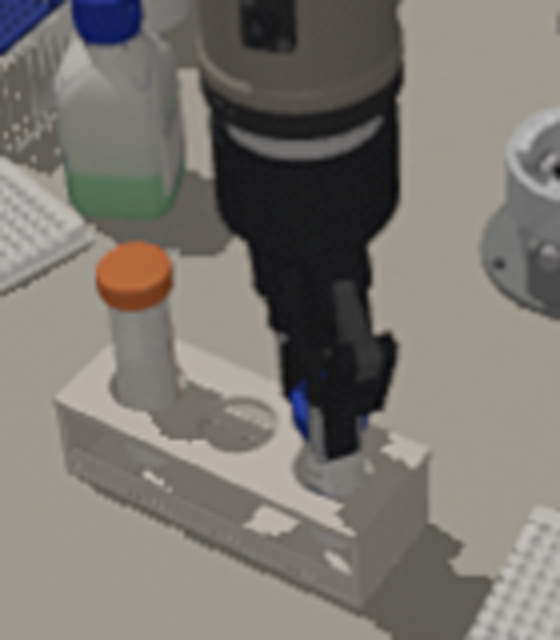

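View pics/w17.png

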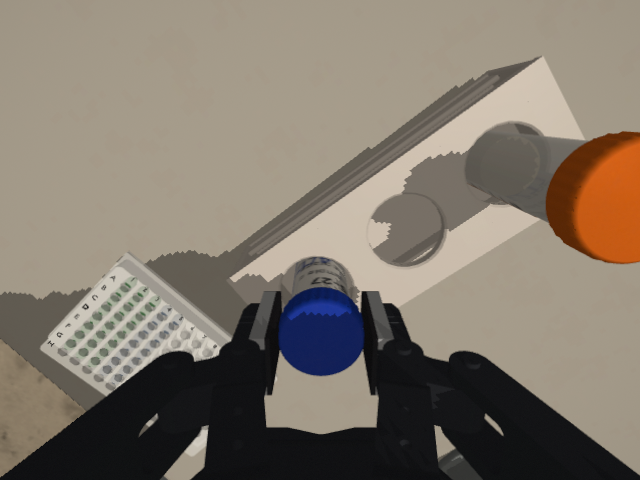

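Contact at 6 N, but about 3 mm higher than expected and with a sideways force. The TCP drifted towards +x/+y, so the tube may be on the hole wall. I'll re-centre and press again.

Emit:
{"name": "apply_moves", "arguments": {"increments": [[0,0,-1,0,0,0,1],[-0.4,1,0,0,0,0,1],[-0.4,1,0,0,0,0,1],[-0.2,1,0,0,0,0,1],[0,0.2,0.8,0,0,0,1],[0,0.2,0.8,0,0,0,1],[0,0.2,0.6,0,0,0,1],[0,0.2,0.5,0,0,0,1]]}}

```text
t: 37.2
eef_pos: [0.4859, 0.2372, 0.0728]
tool_rot: [-0.003, 0.948, -0.319, 0.003]
contact_force: [-1.2, 1.0, 6.4]
gripper_width: 0.391
```

```bash
python3 - <<'E'
from h import *
st()
E
```

```text
t 37.2 p [0.4859 0.2372 0.0728] yaw -37.18064053202444 z [ 0.0069  0.0041 -1.    ] F [-1.1757  1.0041  6.365 ] T [0.0149 0.1682 0.0549] w 0.39056114580577256 q [-0.1145  0.53   -0.5761  1.9802  0.4211  0.7416 -1.5909]
```

Same height again with balanced side forces, so this is the floor. Releasing gradually.

Emit:
{"name": "apply_moves", "arguments": {"increments": [[0,0,-0.3,0,0,0,0.5],[0,0,0,0,0,0,0.2],[0,0,0,0,0,0,0.15],[0,0,0,0,0,0,0.1],[0,0,0,0,0,0,0],[0,0,0,0,0,0,-0.1],[0,0,0,0,0,0,-0.2],[0,0,0,0,0,0,-0.3]]}}

```text
t: 38.2
eef_pos: [0.485, 0.2358, 0.0722]
tool_rot: [-0.002, 0.948, -0.319, 0.002]
contact_force: [0.3, 0.4, -0.1]
gripper_width: 0.649
```

```bash
python3 - <<'E'
from h import *
st()
im=imaging.read_camera("wrist");im=np.ascontiguousarray(im[:,:,::-1]);cv2.imwrite("pics/w18.png",im)
E
```

```text
t 38.2 p [0.485  0.2358 0.0722] yaw -37.208654905948876 z [ 0.0047  0.0019 -1.    ] F [ 0.2589  0.4312 -0.1127] T [-0.0126 -0.0463 -0.0146] w 0.648570037448761 q [-0.114   0.5303 -0.5754  1.9816  0.4209  0.743  -1.5906]
```

View pics/w18.png

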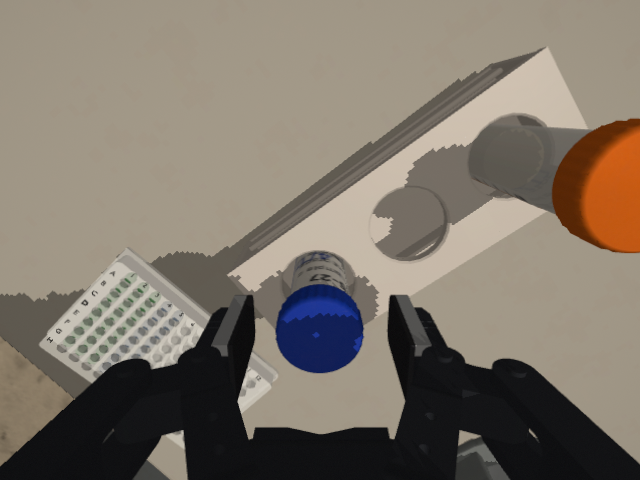

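Released; the tube stands free between the open fingers. Retreating straight up and away.

Emit:
{"name": "apply_moves", "arguments": {"increments": [[0,0,-6,0,0,0,-0.3],[0,0,-12,0,0,0,-0.3],[0,0,-18,0,0,0,-0.3],[0,0,-22,0,0,0,-0.3],[0,0,-25,0,0,0,-0.3],[10,14,-20,0,0,0,-0.3],[20,28,-10,0,0,0,-0.3],[22,30,0,0,0,0,-0.3]]}}

```text
t: 39.25
eef_pos: [0.4834, 0.1498, 0.1974]
tool_rot: [-0.005, 0.949, -0.316, 0.005]
contact_force: [-0.1, -0.1, 0.2]
gripper_width: 0.648
```

Emit:
{"name": "apply_moves", "arguments": {"increments": [[20,28,0,0,0,0,-0.3],[15,20,0,0,0,0,-0.3],[8,10,0,0,0,0,-0.3],[0,0,0,0,0,0,-0.3],[0,0,0,0,0,0,-0.3],[0,0,0,0,0,0,-0.3],[0,0,0,0,0,0,-0.3],[0,0,0,0,0,0,-0.3]]}}

```text
t: 40.25
eef_pos: [0.4838, 0.0773, 0.2024]
tool_rot: [-0.006, 0.949, -0.315, 0.008]
contact_force: [0.5, -0.4, -0.7]
gripper_width: 0.65
```

```bash
python3 - <<'E'
from h import *
st()
ct=imaging.get_calibration("top");cs=imaging.get_calibration("scene")
t=np.ascontiguousarray(imaging.read_camera("top")[:,:,::-1]);s=np.ascontiguousarray(imaging.read_camera("scene")[:,:,::-1])
cv2.imwrite("pics/top_end.png",t);cv2.imwrite("pics/scene_end.png",s)
a=cv2.resize(t[195:290,170:250],None,fx=6,fy=6,interpolation=cv2.INTER_CUBIC)
b=cv2.resize(s[270:365,220:330],None,fx=6,fy=6,interpolation=cv2.INTER_CUBIC)[:, :]
b=cv2.resize(b,(int(b.shape[1]*.48),int(b.shape[0]*.48)))
cv2.imwrite("pics/end_a.png",a);cv2.imwrite("pics/end_b.png",cv2.resize(s[270:365,220:330],None,fx=6,fy=6,interpolation=cv2.INTER_CUBIC))
def comp(im,c,z):
    m=((im[:,:,0]>80)&(im[:,:,2]<70)&(im[:,:,0]>im[:,:,1].astype(int)*2)).astype(np.uint8)
    n,l,st_,ce=cv2.connectedComponentsWithStats(m)
    for i in range(1,n):
        if st_[i,4]>40: print(st_[i],ce[i],px2w(c,*ce[i],z))
print("top");comp(t,ct,.089);print("scene");comp(s,cs,.089)
E
```

```text
t 40.25 p [0.4838 0.0773 0.2024] yaw -36.69789404990683 z [ 0.0185  0.0075 -0.9998] F [ 0.4656 -0.4292 -0.7103] T [ 0.0143 -0.0031  0.0089] w 0.6498932951945202 q [ 0.2712  0.2563 -0.6377  1.9981  0.1893  0.9244 -1.103 ]
top
[354  70  13  11  98] [360.4592  74.7245] [ 0.9214 -0.1294  0.089 ]
[264 141  15  15 185] [270.9892 148.3027] [0.7399 0.0792 0.089 ]
[194 256  13  13 120] [199.575  262.6333] [0.4813 0.2331 0.089 ]
scene
[220 178  11   9  78] [225.141  182.1667] [ 0.9225 -0.1335  0.089 ]
[226 217  19  24 286] [235.472  230.0699] [0.7614 0.0334 0.089 ]
[183 221  39  22 427] [202.5012 232.0562] [0.8213 0.0759 0.089 ]
[285 324  18  17 243] [293.1934 332.0041] [0.4792 0.2404 0.089 ]
[178 460   9  20  92] [181.3043 470.8478] [0.4703 0.5408 0.089 ]
```

View pics/end_a.png

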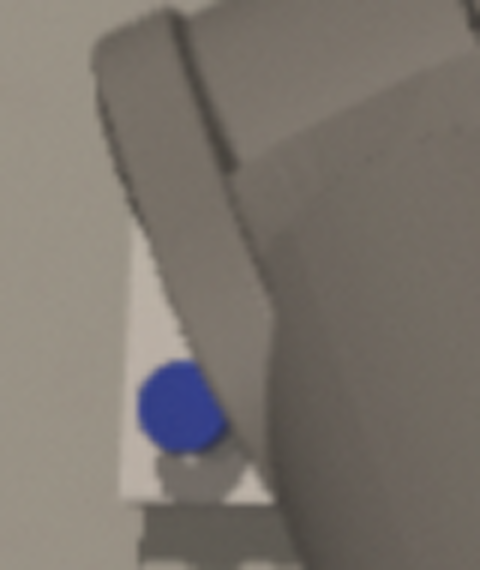

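View pics/end_b.png

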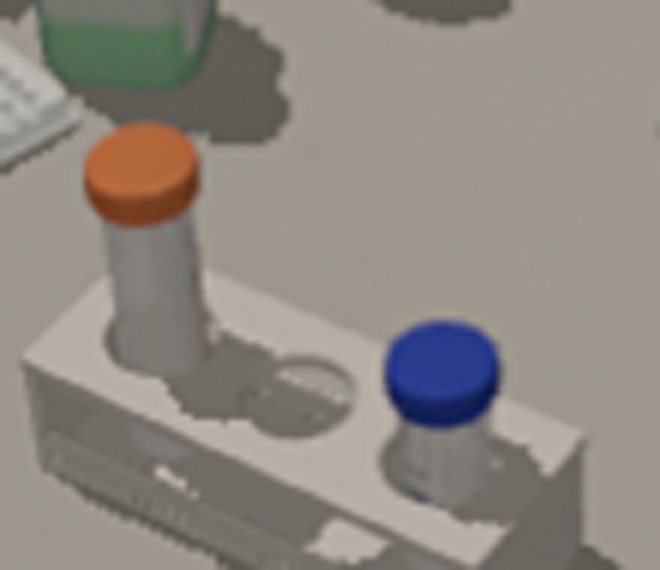

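View pics/scene_end.png

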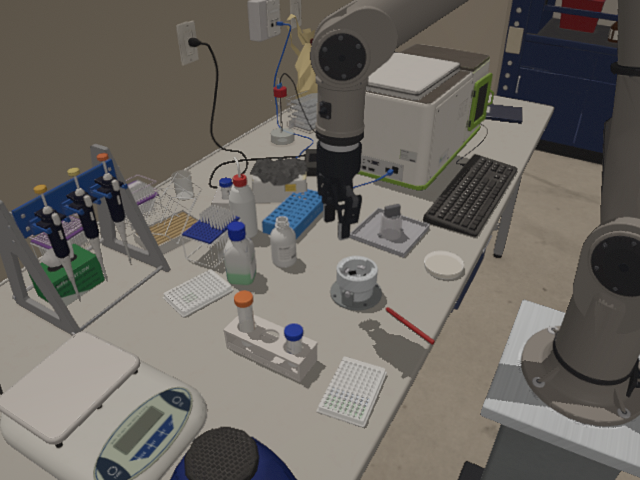

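The tube stands upright in hole0 and the cap upright in the tray. To check that the tube reached the floor, I'll triangulate its cap top from the two views and calibrate against the tall tube (121 mm).

```bash
python3 - <<'E'
from h import *
ct=imaging.get_calibration("top");cs=imaging.get_calibration("scene")
def tri(a,b):
    o1,d1=ray(ct,*a);o2,d2=ray(cs,*b)
    A=np.c_[d1,-d2];s=np.linalg.lstsq(A,o2-o1,rcond=None)[0];p,q=o1+d1*s[0],o2+d2*s[1];return (p+q)/2,np.linalg.norm(p-q)
f=lambda u,v,s,u0,v0:((u+.5)/s-.5+u0,(v+.5)/s-.5+v0)
print("tube",tri(f(185,407,6,170,195),f(442,361,6,220,270)))
print("tall",tri(f(169,106,6,170,195),f(141,160,6,220,270)))
for z in (.084,.089,.094): print(z,px2w(ct,*f(185,407,6,170,195),z))
# cap in tray
s=cv2.imread("pics/scene_end.png");crop(s,340,190,110,75,6,"pics/end_c.png")
E
```

```text
tube (array([0.4831, 0.2326, 0.0855]), np.float64(0.0018383063464209096))
tall (array([0.5874, 0.2332, 0.119 ]), np.float64(0.002087736075837331))
0.084 [0.4824 0.2326 0.084 ]
0.089 [0.4818 0.2312 0.089 ]
0.094 [0.4811 0.2299 0.094 ]
```

View pics/end_c.png

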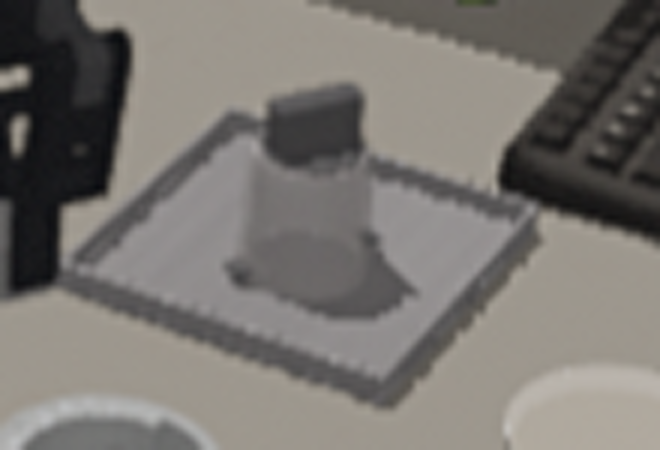

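The tube top triangulates to 85.5 mm. The tall tube reads 2 mm low in the same views, so the corrected value is about 87.5 mm against 89 mm expected, and the tube is on the floor. It is about 2–4 mm from the hole's centre, and nothing is touching the robot. Handing in.

```bash
python3 -c "
from station import bot
print(bot.hand_in()); print(bot.get_obs()['t'])"
```

```text
the job is handed in; nothing more can be done
None
the job is handed in; nothing more can be done
```

The job is done and handed in at about 40 s of the 61 s allowed. No verdict was reported.

**What I did**
- **Cap:** I pressed it down about 12.4 mm, where the force climbed to 9–13 N at the seat. I then twisted it about 49° counter-clockwise, lifted it free and set it down in the tray.
- **Tube:** I lifted it out of the bucket, lowered it into the rack's free end hole (hole0) until it met the floor at about 6 N, then released it and backed away.

**Last checks**
- **Cap:** The scene camera shows it upright on the tray floor. It was released about 8 mm from the tray's centre, against the 42 mm allowed.
- **Tube:** It stands upright about 2–4 mm from the hole's centre, against 6 mm allowed. Its top measured 85.5 mm. The tall tube reads 2 mm low in the same views, so the true value is about 87.5 mm, against 89 mm expected when on the floor.
- **Bystanders:** In the last scene view the bottles, petri dish and tall tube look where they were. I only measured the tall tube.

**What disagreed**
- The tube met the floor with the gripper 3 mm higher than I had calculated. I re-centred it and got the same height, and the final measurement says it is on the floor.
- The gripper drifted sideways by 1–2 mm under load, with side forces up to about 4.5 N during the twist, well under the 28 N limit.

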